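# Fit the retaining ring on the sampler hub

### The job

Take the red spreading pliers from their stand, pick the steel retaining ring up by its two eyes and, holding it spread, lower it over the end of the sampler's hub. Press gently, never hard, until the brass spring washer is down, then let the ring contract fully into the groove so that it holds the washer. Put the pliers back upright in their stand, without shoving the spacer, the jar or the vial about.

Things in the scene. Friction and masses are not known exactly. Their poses are not given: they have to be found in the camera images.
- pliers: Red upright ring-spreading pliers, 0.22 kg, tips down. Origin: midway between the undersides of the two steel feet; z up; y runs through both pins and both handles (same after a half turn). Feet 14 x 10 mm (x, y) at y = -11 and +11 mm, each with a round-ended pin 4 mm thick reaching down to z = -9 mm; thin rods above; red housing 30 x 96 mm (x, y), z 50 to 68 mm
- handles (a point): Midway between the two handles, 96 mm above the feet's undersides, 28 mm above the housing; axes as the pliers. Handles: upright red plates 24 mm wide (x), z 68 to 118 mm of the pliers, outer faces 58 mm apart (y) when free. Squeezing them moves the two pins APART by as much
- pliers_stand: Grey fixed stand of the pliers; origin: centre of its underside. Uprights at y = -40 and +40 mm carry the housing's ends at z = 72 mm; raised edges 8 mm high locate it with 6 mm play in x, 5 mm in y. Parked: pliers' origin 22 mm above this origin, on its axis, y axes parallel
- ring: Steel retaining ring, 4 mm thick, about 60 x 45 mm, 36 g, two yellow eyes, flat on a blue stand. Origin: ring centre, underside; z up; +x points to the gap between the eyes. Relaxed: inside radius 17 mm, eye holes 8 x 7 mm (x, y) at x = 25, y = -11 and +11 mm (1.5 mm play in y). Arms hinge at x = -24 mm. To pass the hub's end each eye must go out 7 mm or more; 9 to 11 mm is easy
- eyes (a point): Point midway between the two eye holes of the relaxed ring, at its upper face (25 mm in +x from the ring's origin, 4 mm up). Spreading swings the eyes back: their middle lies at x = 23 mm with each eye 6 mm out, at 21.5 mm with each 11 mm out, and returns to 25 mm as the ring contracts
- ring_left (a joint): Opening of the ring's +y arm, rad: 0 relaxed, about 0.01 contracted in the groove, 0.13 when it just passes the hub's end, 0.23 with the pliers squeezed to their stop. Spreading takes 3 N at each eye to start, 9 N at the stop
- ring_right (a joint): The same for the ring's -y arm
- stand_ring: Blue round stand the ring starts on: 46 mm across, 20 mm high (ring lies at this height, eyes overhanging), a 26 mm stub standing loosely through the ring, foot 72 mm across, 4 mm high; origin: centre of underside. A like stand carries a closed aluminium spacer, not needed
- sampler: White fixed carousel sampler, 200 x 200 mm, with blue-capped vials (73 mm from the centre, tops 81 mm up) and an upright steel hub in the middle; origin: centre of underside. Hub end: 39 mm diameter, z 83 to 92 mm, upper rim tapered to 36.6 mm. Below it a groove 34.4 mm in diameter, z 76 to 83 mm
- groove (a point): Point on the hub's axis at mid height of the groove (79.5 mm above the table). Pushed down by its eyes alone, the spread ring tips a little against the washer; it levels as it contracts. Some 6 to 10 N of push is plenty
- washer (a joint): How far the brass washer (46 mm across, round the hub) is pressed down, m. Free at 0: its upper face, z 83 mm, hides the groove; a spring pushes it up with 3 N, 5 N at the firm stop at 0.0075. The ring can enter the groove when it has pressed the washer down 0.004 to 0.0075; seated, it keeps it down 0.004 to 0.007
- spacer: Bystander: closed aluminium spacer, 54 mm across, 10 mm high, on the other blue stand; origin: centre of underside
- jar: Bystander: clear jar, blue cap, 50 mm across, 60 mm high; origin: centre of underside
- vial: Bystander: white vial, blue cap, 26 mm across, 50 mm high; origin: centre of underside
- jaw_a (a joint): How far the pliers' +y handle is squeezed in, m: 0 free, firm stop at 0.013 (32 mm over both handles). The pin on the other side goes outward by the same. A spring pushes the handle out with 10 N, 15 N at the stop; a spread ring adds up to 9 N
- jaw_b (a joint): The same for the -y handle
There are look-alikes about, which are no part of the job. Of the things shaped like the pliers, the red one is meant. What is shaped like the stand_ring but purple is not meant.

How it is judged:
By the outcome, as a careful person would: the job done as asked, in the order asked, and still so for the second after the job is handed in, with the robot touching nothing.
It also fails if it takes over 72 s, if anything falls off the work surface, if the arm or the gripper's body presses on something with over 40 N, if the wrist force passes 120 N, or if a joint passes its speed limit or range.

### The arm

A 7-joint arm with a two-finger parallel gripper is mounted at the origin on the work surface. World frame = base frame: x ahead of the robot, y to its left, z up, the work surface at z = 0. Lengths are in m, angles in rad, forces in N, time in s.
With the tool pointing down it reaches from about 0.4 to 0.9 m from the base axis. Payload 5.5 kg.
Tool frame: the origin (TCP) lies midway between the tips of the shut fingers; the grasp point (between the pads) lies 19 mm behind it; z points along the fingers, y is the line along which they close (so a half turn about z gives the same grasp; the last joint's range is limited). The gripper opens to 85 mm and grips with 20 to 120 N. Pads are 22 mm wide; open, the fingers measure 114 mm over their backs; the gripper's body (76 mm by 85 mm) begins 54 mm behind the grasp point. The pads swing forward as they close: fully open they stand 13 mm farther back than shut.
Start: joints at [1.6, 0.501, -0.427, 1.55, 0.221, 1.138, -0.21], TCP at [0.151, -0.632, 0.231] pointing down, gripper open.
Joint ranges: [-2.88, 2.88], [-0.31, 2.03], [-1.54, 1.56], [0.2, 2.42], [-1.41, 4.55], [0.19, 2.02], [-2.57, 2.57]. Speed limits (rad/s): [2.57, 2.57, 3.14, 3.14, 3.14, 3.14, 3.14].

### API

Orientations are given as a unit quaternion [x, y, z, w].
In Python, from rig import r, eyes, job gives the robot as it stands.
- The arm moves only by the tool apply_moves, never from a script. Its argument "steps" is a list of rows, each a list of 5 numbers: the closure, from -1 (fully open) to 1 (shut), then the shift along the world's x, y, z in mm, then the turn about the world's z in units of 10 degrees (1.0 is 10 degrees). In form: [[gripper, dx, dy, dz, turn], ...]. A call has 1 to 5 rows; each row is the pose to reach, as a shift and turn from the pose commanded when the call began; what a row does not reach only later rows make up. A row lasts 1/8 s, in which the tool goes at most 62.5 mm and 10.7 degrees, less where a joint would pass 70% of its speed; a pose out of reach is approached as far as the arm can. A call with a gripper value outside its range is refused whole. The fingers move at their own pace and stop on an object; "force" is the grip in N (left out, the last holds). Time passes only in rows, so rows that repeat a pose let the fingers close. It gives the time, the measured TCP pose, the force, the opening and the grip force at its end, in the units of the state.
- r.read_state(): the state, without advancing time (a new reading comes with each control period).
- eyes.snapshot(name): name is "scene" or "top" or "wrist"; returns a dict with "color" (384x512x3 uint8, red, green, blue), "z_map" (384x512 float32, m along the optical axis (not along the pixel's ray), 0 where there is no reading), "intrinsics" (3x3 intrinsics, pixels), "pose" (4x4, takes a point from camera to world coordinates); the wrist camera has in their place "hand_eye" (4x4, takes a point from camera to tool coordinates, whose origin is the TCP and whose axes are the flange's). Camera axes: x right, y down, z forward; pixel columns grow to the right and rows downward; lengths in m; the calibration is good to about 2 mm. A picture is of the moment at which its call begins: read the wrist's pose just before it.
- job.hand_in(): hands the job in; it is judged then, once.
The state is a dict: "time_s": time; "joint_pos": joint angles; "joint_vel": joint speeds; "effort": joint torques, N m; "position": TCP position; "ee_rot": TCP orientation; "contact_force": force on the tool from outside, world axes, zero at the start; "moment": the same for the moment, N m; "grip_width": opening from 0.0 (shut) to 1.0 (fully open); "gripper_force": force on a finger pad.
Only numpy, scipy, OpenCV 4.12 (cv2) and the standard library are available. Lean on these libraries where they do the work, as an engineer would, in place of code of your own. Each camera call takes 0.05 s, during which the arm holds its last target. There are 200 camera calls.

## Working session

There is one attempt and no reset: what is moved stays moved. The work goes in short steps, Python scripts to look and compute and a tool call to move; the robot and the scene stay as the last step left them, time stands still between calls to the robot, and variables do not carry over. Pictures are saved under pics/ and viewed, at most 10 in all, crops included, and the job is handed in when it is done.

Besides the shell and the picture viewer there is one more tool, called after ">>>" in YAML: its name, and indented under it one key for each argument. apply_moves: Moves the arm, as the interface text tells. Its arguments: {"type":"object","properties":{"steps":{"type":"array"},"force":{"type":"number"}},"required":["steps"]}

```bash
ls; mkdir -p pics
cat > h.py <<'E'
import numpy as np, cv2
from rig import r, eyes, job
def snap(n):
    s=r.read_state(); d=eyes.snapshot(n)
    if 'pose' not in d:
        from scipy.spatial.transform import Rotation as R
        T=np.eye(4);T[:3,:3]=R.from_quat(s['ee_rot']).as_matrix();T[:3,3]=s['position']
        d['pose']=T@d['hand_eye']
    return d
def save(d,f): np.savez(''+f,**{k:d[k] for k in('color','z_map','intrinsics','pose')})
def load(f): return dict(np.load(''+f))
def cloud(d):
    z=d['z_map'];K=d['intrinsics'];v,u=np.mgrid[:z.shape[0],:z.shape[1]]
    P=np.stack([(u-K[0,2])/K[0,0]*z,(v-K[1,2])/K[1,1]*z,z],-1)
    W=P@d['pose'][:3,:3].T+d['pose'][:3,3]; W[z==0]=np.nan; return W
def png(im,f,s=1): cv2.imwrite('pics/'+f,cv2.resize(im[...,::-1],None,fx=s,fy=s,interpolation=cv2.INTER_CUBIC))
E
python3 - <<'E'
from h import *
s=r.read_state();print(s)
a=snap('top');b=snap('scene');save(a,'top0.npz');save(b,'scene0.npz')
png(a['color'],'top.png',1.5);png(b['color'],'scene.png',1.5)
print(a['pose'],b['pose'],a['intrinsics'])
E
```

```text
pics
{'time_s': 0.0, 'joint_pos': array([ 1.60022075,  0.50187402, -0.42676274,  1.55145416,  0.22082457,
        1.13831969, -0.21028735]), 'joint_vel': array([-0.00030537, -0.00047028, -0.00057492,  0.00124694,  0.00133294,
        0.00111095,  0.00176726]), 'effort': array([-2.63334132e-04, -5.69510579e+01, -5.81590131e+00, -2.80933714e+01,
        1.07277237e-02,  1.21225711e-02, -1.57090631e-05]), 'position': array([ 0.15034194, -0.63165006,  0.23023872]), 'ee_rot': array([ 9.93172771e-01,  1.16648410e-01, -9.97708129e-05, -9.92454573e-04]), 'contact_force': array([ 0.98444709, -0.85139466,  0.19374059]), 'moment': array([ 0.02213103, -0.03202877,  0.02648421]), 'gripper_force': 0.0, 'grip_width': 0.9976950600096001}
[[ 1.62684118e-02 -9.87728155e-01  1.55333291e-01  3.96942944e-01]
 [-9.99867260e-01 -1.59317631e-02  3.41202683e-03  4.78106363e-02]
 [-8.95421768e-04 -1.55368180e-01 -9.87856228e-01  9.17702747e-01]
 [ 0.00000000e+00  0.00000000e+00  0.00000000e+00  1.00000000e+00]] [[-0.28811538  0.75644473 -0.58718047  1.06908028]
 [ 0.95754719  0.23375463 -0.16870727  0.19870579]
 [ 0.00963843 -0.61086017 -0.79167983  0.80791732]
 [ 0.          0.          0.          1.        ]] [[451.02659031   0.         258.72660571]
 [  0.         451.02659031 190.46683762]
 [  0.           0.           1.        ]]
```

View pics/top.png

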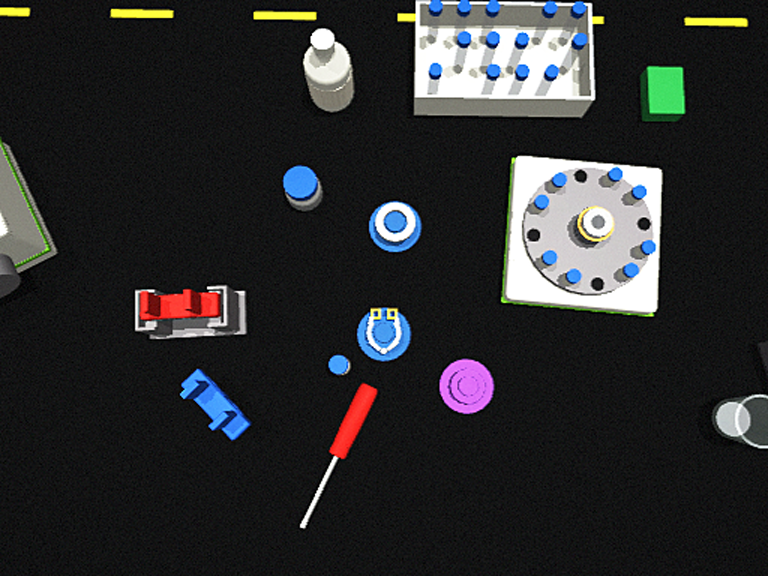

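View pics/scene.png

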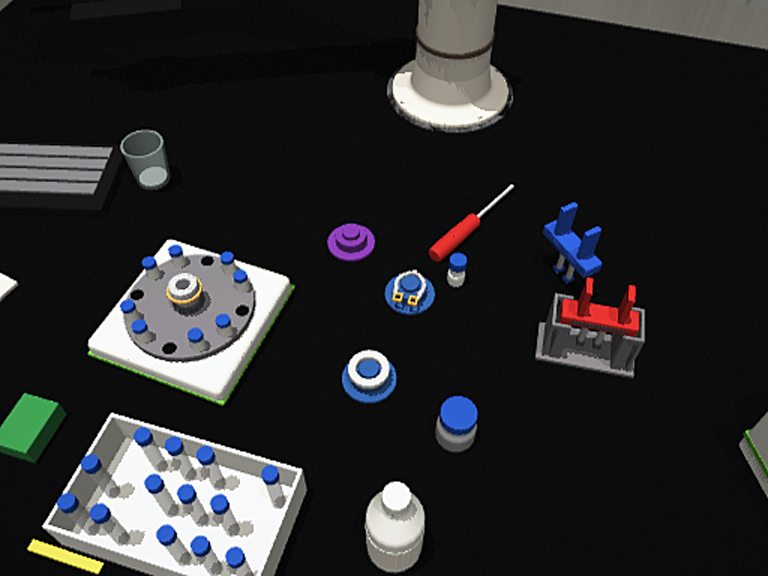

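The pictures show the red pliers in their grey stand (top pic 180,305), the ring with its eyes facing up in the image (+x world) at (384,325), and the hub at (597,223). The purple stand and blue pliers are decoys.

Run:
```python
from h import *
np.set_printoptions(precision=4,suppress=True)
for n in('top0.npz','scene0.npz'):
    d=load(n);W=cloud(d);c=d['color'].astype(int);R,G,B=c[...,0],c[...,1],c[...,2]
    hsv=cv2.cvtColor(d['color'],cv2.COLOR_RGB2HSV).astype(int);H,S,V=hsv[...,0],hsv[...,1],hsv[...,2]
    print(n)
    red=((H<6)|(H>174))&(S>150)&(V>60)&(W[...,1]>.15)
    P=W[red];P=P[np.isfinite(P[:,0])]
    print('red z hist',np.histogram(P[:,2],bins=np.arange(.04,.18,.01)))
    for lo,hi in((.130,.15),(.080,.098)):
        Q=P[(P[:,2]>lo)&(P[:,2]<hi)]
        print(lo,len(Q),np.median(Q[:,2]),Q.min(0),Q.max(0))
        for m in (Q[:,1]>Q[:,1].mean(),Q[:,1]<=Q[:,1].mean()):
            print('  half',Q[m].mean(0),Q[m].min(0),Q[m].max(0),m.sum())
        if len(Q)>5:print(cv2.minAreaRect((Q[:,:2]*1000).astype(np.float32)))
    yel=(H>20)&(H<35)&(S>150)&(V>100)
    n2,L,st,ce=cv2.connectedComponentsWithStats(yel.astype(np.uint8))
    for i in range(1,n2):
        if st[i,4]>8 and st[i,4]<400:
            Q=W[L==i];print('yel',ce[i],st[i],np.nanmedian(Q,0))
    m=(W[...,2]>.086)&(W[...,2]<.1)&(abs(W[...,1]+.16)<.2)&(S<60)
    n2,L,st,ce=cv2.connectedComponentsWithStats(m.astype(np.uint8))
    for i in range(1,n2):
        if st[i,4]>30:
            Q=W[L==i];print('hub?',ce[i],st[i],np.nanmean(Q,0),np.nanmin(Q,0),np.nanmax(Q,0))
d=load('top0.npz');png(d['color'][185:260,220:300],'ring.png',8)
```

```text
top0.npz
red z hist (array([  1,   0,   0,  17, 200, 358,  45,  53,  53,  93,  90,   0,   0]), array([0.04, 0.05, 0.06, 0.07, 0.08, 0.09, 0.1 , 0.11, 0.12, 0.13, 0.14,
       0.15, 0.16, 0.17]))
0.13 183 0.1399120501029376 [0.4849 0.2798 0.1304] [0.5119 0.3393 0.143 ]
  half [0.4964 0.3336 0.1387] [0.4849 0.3292 0.1304] [0.5086 0.3393 0.143 ] 97
  half [0.4998 0.2837 0.1392] [0.4883 0.2798 0.1313] [0.5119 0.2897 0.1429] 86
((498.2093200683594, 309.4781799316406), (23.813228607177734, 58.852294921875), 3.731489658355713)
0.08 549 0.09051142399375212 [0.4808 0.2605 0.0802] [0.5155 0.3564 0.0979]
  half [0.4953 0.3229 0.0907] [0.4808 0.302  0.0804] [0.5127 0.3564 0.0979] 308
  half [0.4988 0.275  0.0902] [0.4848 0.2605 0.0802] [0.5155 0.3017 0.0979] 241
((498.5502014160156, 309.15325927734375), (30.00592613220215, 96.0146255493164), 3.9063093662261963)
yel [9.687  7.3913] [  0   5  20   6 115] [0.9398 0.6038 0.0014]
yel [94.254   8.5403] [ 74   6  42   6 248] [0.9395 0.4188 0.0017]
yel [189.2952   9.9339] [169   7  42   7 227] [0.9393 0.2104 0.0014]
yel [270.6875  11.1875] [265   9  12 
[... 913 characters left out ...]
96044922, 58.40861129760742), 3.880105495452881)
0.08 644 0.09054680974816331 [0.4829 0.2621 0.0801] [0.5187 0.3593 0.0976]
  half [0.502  0.3334 0.0903] [0.4829 0.3096 0.0802] [0.5159 0.3593 0.0964] 325
  half [0.5052 0.2851 0.0901] [0.4852 0.2621 0.0801] [0.5187 0.3094 0.0976] 319
((500.0079040527344, 310.48779296875), (32.38565444946289, 96.49433898925781), 3.974116086959839)
yel [ 39.6144 369.0523] [ 18 359  51  24 153] [ 0.938  -0.2211  0.001 ]
hub? [294.7186  43.0958] [277  32  36  17 167] [ 0.058  -0.005   0.0928] [ 0.0191 -0.0622  0.0861] [0.0682 0.0388 0.1   ]
hub? [121.5432 190.2014] [112 182  20  18 278] [ 0.615  -0.2076  0.092 ] [ 0.5939 -0.2281  0.086 ] [ 0.632  -0.1895  0.0963]
```

View pics/ring.png

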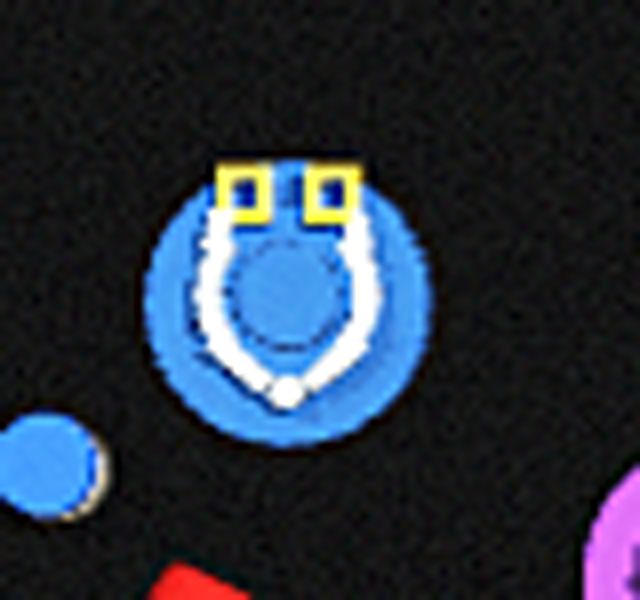

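>>> apply_moves:
  steps:
    - [-1,200,210,50,-0.95]
    - [-1,200,210,50,-0.95]
    - [-1,200,210,50,-0.95]
    - [-1,200,210,50,-0.95]
    - [-1,200,210,50,-0.95]
  force: 60

```text
time_s: 0.72
position: [0.3527, -0.4195, 0.2817]
ee_rot: [0.999, 0.035, 0.0, -0.0]
contact_force: [0.4, -0.6, -0.3]
grip_width: 1.001
gripper_force: 0.0
```

>>> apply_moves:
  steps:
    - [-1,200,210,0,0]
    - [-1,200,210,0,0]
    - [-1,200,210,0,0]
    - [-1,200,210,0,0]
    - [-1,200,210,0,0]

```text
time_s: 1.35
position: [0.5523, -0.2088, 0.2811]
ee_rot: [0.999, 0.036, 0.0, -0.001]
contact_force: [0.1, -0.9, -0.1]
grip_width: 0.998
gripper_force: 0.0
```

Run:
```python
from h import *
np.set_printoptions(precision=4,suppress=True)
s=r.read_state();print(s)
d=snap('wrist');save(d,'w1.npz');print(d['hand_eye'],d['pose'],d['intrinsics'])
png(d['color'],'w1.png',1.2)
```

```text
{'time_s': 1.35, 'joint_pos': array([ 0.8139,  0.3842, -0.6449,  1.6437,  0.2432,  1.1956, -1.385 ]), 'joint_vel': array([-0.5254,  0.2396, -0.0332, -0.2813,  0.171 ,  0.1083, -0.5835]), 'effort': array([  1.4623, -48.7736,  -7.6169, -27.5518,  -0.3835,  -0.1483,
         0.5969]), 'position': array([ 0.5523, -0.2088,  0.2811]), 'ee_rot': array([ 0.9994,  0.0357,  0.0002, -0.0006]), 'contact_force': array([ 0.1323, -0.8785, -0.089 ]), 'moment': array([-0.0647, -0.0053, -0.0006]), 'gripper_force': 0.0, 'grip_width': 0.9981393144587902}
[[ 0.0003 -0.9624 -0.2717  0.0689]
 [ 1.      0.0002  0.0006  0.0006]
 [-0.0005 -0.2717  0.9624 -0.1437]
 [ 0.      0.      0.      1.    ]] [[ 0.0718 -0.96   -0.2706  0.6211]
 [-0.9974 -0.0693 -0.0188 -0.2046]
 [-0.0007  0.2713 -0.9625  0.4249]
 [ 0.      0.      0.      1.    ]] [[274.3293   0.     247.3949]
 [  0.     274.3293 186.2949]
 [  0.       0.       1.    ]]
```

View pics/w1.png

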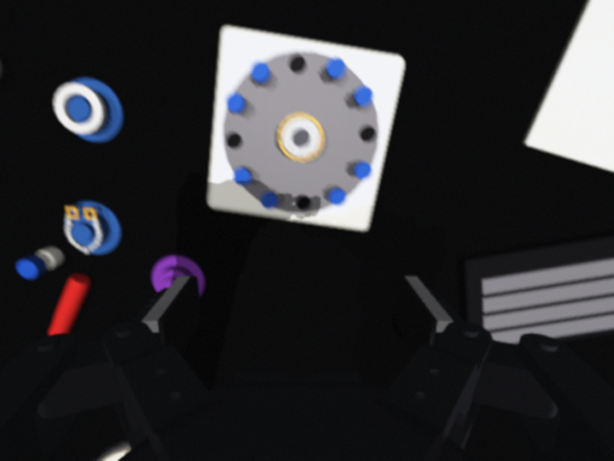

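The wrist view shows the hub centre at about (302,138) in the enlarged picture, with the ring's eyes at (80,213). The arm was still moving for that shot, so I'll take another and compute the hub and ring from it.

Run:
```python
from h import *
np.set_printoptions(precision=4,suppress=True)
for i in range(3): d=snap('wrist')
s=r.read_state();print(s['position'],s['ee_rot'],s['joint_vel'])
save(d,'w2.npz')
for n in ('w2.npz','top0.npz','scene0.npz'):
    d=load(n);W=cloud(d)
    m=(W[...,2]>.088)&(W[...,2]<.097)&(np.hypot(W[...,0]-.613,W[...,1]+.208)<.03)
    Q=W[m];(c,rad)=cv2.minEnclosingCircle((Q[:,:2]*1000).astype(np.float32))
    v,u=np.nonzero(m);print(n,'hub',len(Q),np.median(Q,0),Q.mean(0),c,rad,u.mean(),v.mean())
    # project by ray the pixel region centroid to z=.092
    def ray(u,v,z):
        K=d['intrinsics'];p=np.array([(u-K[0,2])/K[0,0],(v-K[1,2])/K[1,1],1]);w=d['pose'][:3,:3]@p;o=d['pose'][:3,3];return o+w*(z-o[2])/w[2]
    el=cv2.fitEllipse(cv2.findContours(m.astype(np.uint8),0,1)[0][0]);print(el,ray(*el[0],.092))
    m=(W[...,2]>.0565)&(W[...,2]<.1)&0 if 0 else None
    hsv=cv2.cvtColor(d['color'],cv2.COLOR_RGB2HSV)
    # sampler plate caps
    for dd in [0]:
        if n=='top0.npz':
            a=ray(250.5,209.1,.024);b=ray(261.5,209.1,.024);h=ray(255.9,233.75,.024)
            print('eyes',a,b,(a+b)/2,np.linalg.norm(a-b),'hinge',h, 'len',np.linalg.norm((a+b)/2-h),'yaw',np.degrees(np.arctan2(*((a+b)/2-h)[[1,0]])),np.degrees(np.arctan2(-(a-b)[0],(a-b)[1])))
```

```text
[ 0.5506 -0.2114  0.2807] [ 0.9994  0.0351 -0.0005 -0.0003] [ 0.037  -0.0079  0.0323  0.0083  0.0058  0.0023  0.0029]
w2.npz hub 837 [ 0.6133 -0.2103  0.0932] [ 0.6132 -0.2104  0.093 ] (612.9403686523438, -210.4952850341797) 19.23272705078125 252.0657108721625 115.7479091995221
((252.08128356933594, 115.78060150146484), (31.287790298461914, 32.34312057495117), 7.072647571563721) [ 0.6132 -0.2104  0.092 ]
top0.npz hub 314 [ 0.6118 -0.2089  0.0924] [ 0.6118 -0.2089  0.0924] (612.3748779296875, -209.70787048339844) 19.227468490600586 397.515923566879 147.96496815286625
((397.52642822265625, 147.9648895263672), (18.51235580444336, 19.72653579711914), 105.7328872680664) [ 0.6119 -0.209   0.092 ]
eyes [0.4996 0.0667 0.024 ] [0.5    0.0448 0.024 ] [0.4998 0.0557 0.024 ] 0.021922094834905145 hinge [0.4508 0.0551 0.024 ] len 0.04898982195240965 yaw 0.755001691622997 0.9262417650668988
scene0.npz hub 260 [ 0.6145 -0.2082  0.0925] [ 0.6143 -0.2081  0.0923] (612.9356689453125, -208.47482299804688) 19.730199813842773 121.40384615384616 189.72307692307692
((121.42436981201172, 189.72935485839844), (15.32886028289795, 19.63762855529785), 72.72053527832031) [ 0.6141 -0.2083  0.092 ]
```

>>> apply_moves:
  steps:
    - [-1,-90,260,-80,-0.3]
    - [-1,-90,260,-80,-0.3]
    - [-1,-90,260,-80,-0.3]
    - [-1,-90,260,-80,-0.3]
    - [-1,-90,260,-80,-0.3]

```text
time_s: 2.17
position: [0.4586, 0.0482, 0.2006]
ee_rot: [1.0, 0.008, -0.001, 0.001]
contact_force: [0.6, 0.2, -0.3]
grip_width: 1.001
gripper_force: 0.0
```

Run:
```python
from h import *
np.set_printoptions(precision=4,suppress=True)
for i in range(6): d=snap('wrist')
s=r.read_state();print(s['position'],s['ee_rot'],s['joint_vel'],s['joint_pos'])
save(d,'w3.npz')
from scipy.spatial.transform import Rotation as R
p=np.array([.4998,.0557,.024]);q=np.linalg.inv(d['pose'])@np.r_[p,1];K=d['intrinsics'];uv=(K@q[:3])/q[2];print(uv)
u,v=uv[:2].astype(int)
u0,v0=max(u-45,0),max(v-35,0);print(u0,v0)
png(d['color'][v0:v0+80,u0:u0+90],'w3.png',8)
```

```text
[0.4612 0.0454 0.2015] [1.     0.0061 0.0003 0.0005] [ 0.0034  0.0016  0.0002 -0.0037 -0.0028 -0.0005 -0.003 ] [ 0.5235  0.2459 -0.767   2.0248  0.2107  0.9484 -1.9108]
[238.2401 135.8363   1.    ]
193 100
```

View pics/w3.png

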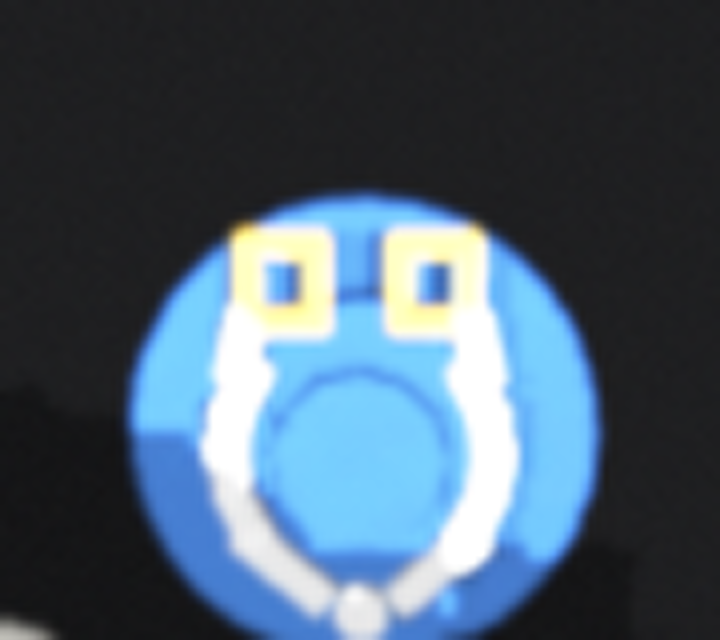

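Eye centres are at crop (283,283) and (435,283), i.e. pixels (227.9,134.9) and (246.9,134.9). The hinge is at (360,611).

```bash
cat >> h.py <<'E'
def ray(d,u,v,z):
    K=d['intrinsics'];p=np.array([(u-K[0,2])/K[0,0],(v-K[1,2])/K[1,1],1]);w=d['pose'][:3,:3]@p;o=d['pose'][:3,3];return o+w*(z-o[2])/w[2]
E
python3 - <<'E'
from h import *
d=load('w3.npz')
a=ray(d,227.9,134.9,.024);b=ray(d,246.9,134.9,.024);h=ray(d,237.55,175.9,.024);m=(a+b)/2
print(m,np.linalg.norm(a-b),np.linalg.norm(m-h),np.degrees(np.arctan2(*(m-h)[[1,0]])),np.degrees(np.arctan2(-(a-b)[0],(a-b)[1])))
W=cloud(d);print(W[100:185,193:283][np.isfinite(W[100:185,193:283,2])&(W[100:185,193:283,2]>.021)].mean(0))
E
```

```text
[0.50085581 0.05667436 0.024     ] 0.021950235341147692 0.04869719721997487 0.40937610107594896 0.7555498152981939
[0.47848259 0.05668218 0.02566169]
```

>>> apply_moves:
  steps:
    - [-1,0,260,40,0.35]
    - [-1,0,260,40,0.35]
    - [-1,0,260,40,0.35]
    - [-1,0,260,40,0.35]
    - [-1,0,260,40,0.35]

```text
time_s: 3.1
position: [0.4608, 0.3117, 0.2424]
ee_rot: [0.999, 0.04, 0.001, -0.002]
contact_force: [-0.3, -0.8, -0.4]
grip_width: 0.997
gripper_force: 0.0
```

Run:
```python
from h import *
np.set_printoptions(precision=4,suppress=True)
for i in range(6): d=snap('wrist')
s=r.read_state();print(s['position'],s['ee_rot'],s['joint_vel'],s['joint_pos'])
save(d,'w4.npz')
W=cloud(d)
hsv=cv2.cvtColor(d['color'],cv2.COLOR_RGB2HSV).astype(int);H,S,V=hsv[...,0],hsv[...,1],hsv[...,2]
red=((H<6)|(H>174))&(S>150)&(V>60)
P=W[red];P=P[np.isfinite(P[:,0])]
for lo,hi in((.135,.15),(.083,.097)):
    Q=P[(P[:,2]>lo)&(P[:,2]<hi)];print(len(Q),np.median(Q[:,2]),Q.min(0),Q.max(0),cv2.minAreaRect((Q[:,:2]*1000).astype(np.float32)))
g=(S<60)&(W[...,2]>.074)&(W[...,2]<.087)&(W[...,1]>.2)&(W[...,1]<.4)&(W[...,0]>.45)
Q=W[g];print('stand',len(Q),np.median(Q[:,2]),cv2.minAreaRect((Q[:,:2]*1000).astype(np.float32)))
png(d['color'],'w4.png',1.5)
```

```text
[0.4616 0.3047 0.2407] [ 0.9993  0.0364 -0.0002  0.001 ] [ 0.0015 -0.0058 -0.008  -0.0019 -0.0005 -0.0007 -0.0041] [ 0.0337  0.4022 -0.8416  1.7763  0.3326  1.1136 -2.4163]
56 0.13991669048168226 [0.4864 0.2871 0.1352] [0.512  0.337  0.1426] ((499.3506164550781, 312.0685119628906), (23.393701553344727, 48.37518310546875), 3.859100103378296)
186 0.09121586277978386 [0.4822 0.2607 0.088 ] [0.513  0.3568 0.097 ] ((498.419921875, 309.28680419921875), (25.792236328125, 95.92869567871094), 4.149631500244141)
stand 827 0.08104697705627883 ((497.5764465332031, 309.10821533203125), (50.69618606567383, 114.23957061767578), 4.196911334991455)
```

View pics/w4.png

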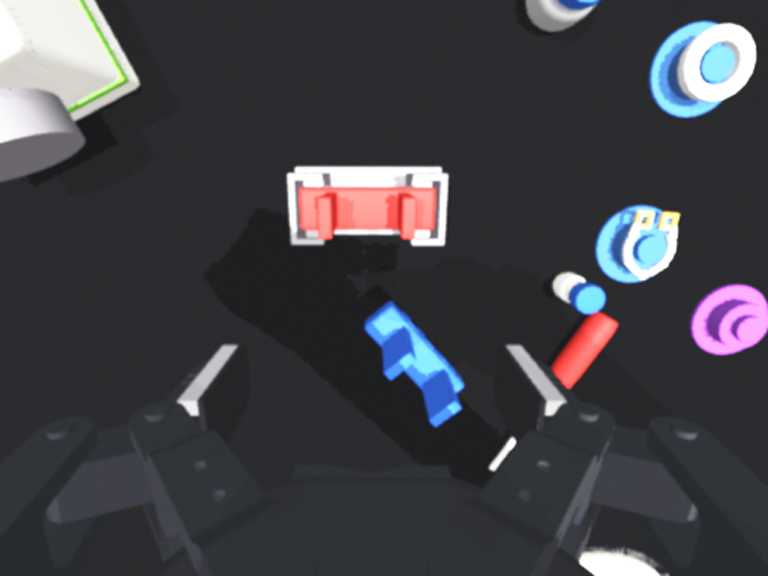

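Pliers and stand measured at (0.499, 0.3095) with yaw 4°, which matches the tool yaw. Moving down.

>>> apply_moves:
  steps:
    - [-0.9,38,5,-60,0]
    - [-0.9,38,5,-80,0]
    - [-0.9,38,5,-80,0]
    - [-0.9,38,5,-80,0]
    - [-0.9,38,5,-80,0]

```text
time_s: 4.03
position: [0.4992, 0.3131, 0.1631]
ee_rot: [0.999, 0.038, 0.001, -0.0]
contact_force: [0.0, 0.8, -0.2]
grip_width: 0.952
gripper_force: 0.0
```

Run:
```python
from h import *
np.set_printoptions(precision=4,suppress=True)
s=r.read_state();print(s['position'],s['ee_rot'],s['joint_pos'],s['contact_force'])
```

```text
[0.4992 0.3131 0.1631] [ 0.9993  0.0383  0.0013 -0.0005] [-0.0293  0.5509 -0.7695  1.7643  0.4468  1.0065 -2.4632] [ 0.0295  0.7572 -0.1523]
```

Run:
```python
from h import *
np.set_printoptions(precision=4,suppress=True)
for i in range(8):
    d=eyes.snapshot('top');s=r.read_state();print(s['time_s'],s['position'],s['joint_pos'])
```

```text
4.075 [0.4992 0.3131 0.163 ] [-0.0295  0.5511 -0.7693  1.7644  0.4469  1.0064 -2.4633]
4.125 [0.4991 0.313  0.1628] [-0.0297  0.5513 -0.7691  1.7646  0.447   1.0063 -2.4634]
4.175 [0.499  0.313  0.1625] [-0.0299  0.5517 -0.7689  1.7647  0.4471  1.0063 -2.4634]
4.225 [0.4989 0.3129 0.1623] [-0.03    0.5521 -0.7687  1.7648  0.4471  1.0062 -2.4634]
4.275 [0.4988 0.3129 0.1621] [-0.0301  0.5524 -0.7686  1.7649  0.4472  1.0061 -2.4634]
4.325 [0.4987 0.3128 0.1618] [-0.0302  0.5528 -0.7684  1.765   0.4472  1.0061 -2.4634]
4.375 [0.4987 0.3127 0.1616] [-0.0302  0.553  -0.7683  1.7651  0.4472  1.0061 -2.4635]
4.425 [0.4986 0.3127 0.1615] [-0.0303  0.5532 -0.7682  1.7651  0.4472  1.0061 -2.4635]
```

>>> apply_moves:
  steps:
    - [-0.8,0,-3,-20,0]
    - [-0.7,0,-3,-40,0]
    - [-0.7,0,-3,-55,0]
    - [-0.7,0,-3,-60,0]
    - [-0.7,0,-3,-60,0]

```text
time_s: 5.05
position: [0.4983, 0.3099, 0.1008]
ee_rot: [0.999, 0.039, -0.0, 0.0]
contact_force: [1.0, -0.2, -0.4]
grip_width: 0.855
gripper_force: 0.0
```

>>> apply_moves:
  steps:
    - [-0.6,0,0,0,0]
    - [-0.5,0,0,0,0]
    - [-0.5,0,0,0,0]
  force: 25

```text
time_s: 5.42
position: [0.4989, 0.3098, 0.1018]
ee_rot: [0.999, 0.038, 0.0, -0.0]
contact_force: [-0.0, 0.3, 0.2]
grip_width: 0.75
gripper_force: 0.0
```

>>> apply_moves:
  steps:
    - [-0.42,0,0,0,0]
    - [-0.38,0,0,0,0]
    - [-0.35,0,0,0,0]
    - [-0.33,0,0,0,0]
    - [-0.33,0,0,0,0]

```text
time_s: 6.05
position: [0.4988, 0.31, 0.1018]
ee_rot: [0.999, 0.038, 0.0, -0.0]
contact_force: [-1.2, 0.1, 5.1]
grip_width: 0.667
gripper_force: 10.1
```

>>> apply_moves:
  steps:
    - [-0.33,0,0,5,0]
    - [-0.33,0,0,15,0]
    - [-0.33,0,0,30,0]
    - [-0.33,0,0,45,0]
    - [-0.33,0,0,45,0]

```text
time_s: 6.68
position: [0.4997, 0.3105, 0.1483]
ee_rot: [0.999, 0.038, 0.002, -0.001]
contact_force: [-0.0, -0.3, -2.7]
grip_width: 0.666
gripper_force: 10.1
```

```bash
cat >> h.py <<'E'
def pl(n='top'):
    for i in range(4): d=snap(n)
    W=cloud(d);hsv=cv2.cvtColor(d['color'],cv2.COLOR_RGB2HSV).astype(int);H,S,V=hsv[...,0],hsv[...,1],hsv[...,2]
    red=((H<6)|(H>174))&(S>150)&(V>50)&(W[...,2]>.05)
    return d,W,W[red],red
E
python3 - <<'E'
from h import *
np.set_printoptions(precision=4,suppress=True)
d,W,P,red=pl('scene');save(d,'s5.npz');P=P[P[:,1]>.2]
print(np.histogram(P[:,2],bins=np.arange(.06,.2,.01)))
s=r.read_state();print(s['position'],s['contact_force'],s['grip_width'],s['gripper_force'])
im=d['color'];v,u=np.nonzero(red);print(u.min(),u.max(),v.min(),v.max())
png(im[150:270,330:470],'s5.png',5)
E
```

```text
(array([  1,   0,   1,   0,   0,  17, 102, 609,  44,  52,  46,  50,  95,
         1]), array([0.06, 0.07, 0.08, 0.09, 0.1 , 0.11, 0.12, 0.13, 0.14, 0.15, 0.16,
       0.17, 0.18, 0.19, 0.2 ]))
[0.4984 0.3093 0.1459] [ 0.74    0.1277 -2.8233] 0.6601290270466987 10.105948001146317
377 432 172 210
```

View pics/s5.png

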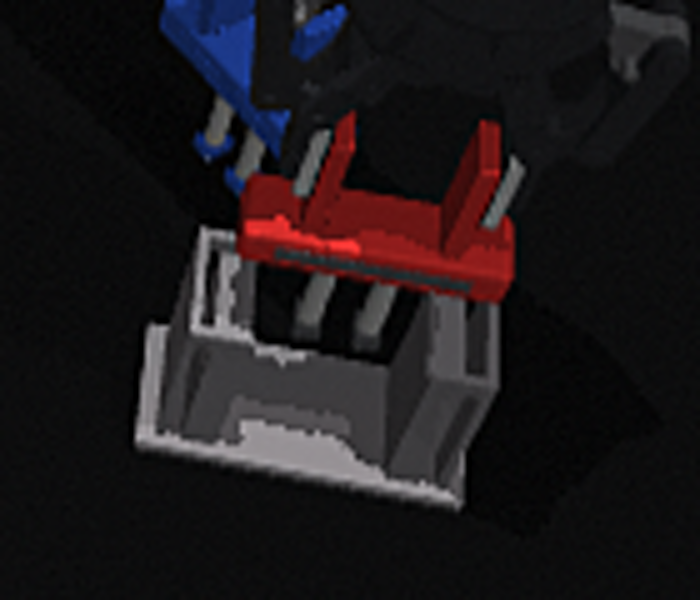

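The pliers are held level and clear of the stand. Carrying them slowly to above the ring's eyes.

>>> apply_moves:
  steps:
    - [-0.33,0,-15,5,-0.05]
    - [-0.33,0,-45,5,-0.1]
    - [-0.33,0,-80,5,-0.2]
    - [-0.33,1,-115,5,-0.3]
    - [-0.33,1,-145,5,-0.35]

```text
time_s: 7.5
position: [0.4999, 0.1622, 0.1517]
ee_rot: [1.0, 0.007, 0.0, 0.0]
contact_force: [0.1, -0.6, 0.3]
grip_width: 0.665
gripper_force: 0.0
```

>>> apply_moves:
  steps:
    - [-0.33,1,-35,0,0]
    - [-0.33,1,-65,0,0]
    - [-0.33,1,-90,-5,0]
    - [-0.33,1,-104,-10,0]
    - [-0.33,1,-107,-10,0]

```text
time_s: 8.12
position: [0.5003, 0.0565, 0.1411]
ee_rot: [1.0, 0.007, -0.0, 0.0]
contact_force: [-0.1, 0.4, 1.0]
grip_width: 0.664
gripper_force: 0.0
```

```bash
cat > look.py <<'E'
from h import *
np.set_printoptions(precision=4,suppress=True)
import sys
for n in('top','scene'):
    d,W,P,red=pl(n);save(d,sys.argv[1]+n+'.npz')
    zt=np.percentile(P[:,2],99.5)
    for lo,hi in((zt-.012,zt+.01),(zt-.058,zt-.042)):
        Q=P[(P[:,2]>lo)&(P[:,2]<hi)];print(n,len(Q),np.median(Q[:,2]),cv2.minAreaRect((Q[:,:2]*1000).astype(np.float32)))
s=r.read_state();print(s['position'],s['ee_rot'],s['contact_force'],s['grip_width'],s['gripper_force'],s['joint_pos'][6])
E
python3 look.py a_
```

```text
Traceback (most recent call last):
  File "look.py", line 6, in <module>
    zt=np.percentile(P[:,2],99.5)
IndexError: index -1 is out of bounds for axis 0 with size 0
```

Run:
```python
from h import *
d=snap('scene');save(d,'s6.npz');t=snap('top');save(t,'t6.npz')
png(np.hstack([d['color'][100:280,180:470],t['color'][150:330,60:350]]),'s6.png',1.37)
s=r.read_state();print(s['position'],s['contact_force'],s['grip_width'],s['gripper_force'])
```

```text
[0.50073069 0.05891586 0.14153734] [-0.60413466  0.67095937  1.0833886 ] 0.6643458836415036 0.0
```

View pics/s6.png

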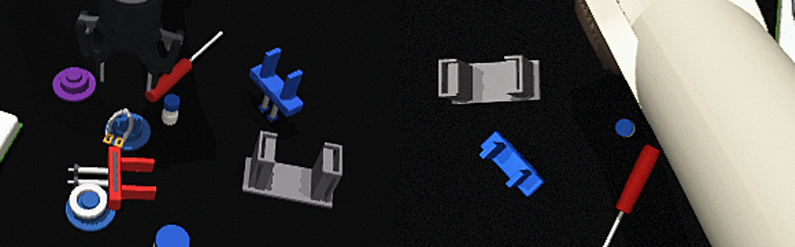

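The pliers slipped out of the light grip during transport: with so little squeeze, sideways acceleration unloaded one pad. They now lie on their side beside the ring and spacer. I'll clear the arm and look at the damage.

>>> apply_moves:
  steps:
    - [-0.7,-10,-60,60,0]
    - [-1,-20,-120,90,0]
    - [-1,-30,-180,90,0]
    - [-1,-40,-240,90,0]
    - [-1,-40,-270,90,0]

```text
time_s: 9.05
position: [0.4602, -0.2145, 0.232]
ee_rot: [1.0, 0.008, 0.0, 0.001]
contact_force: [0.0, 0.7, -0.4]
grip_width: 1.003
gripper_force: 0.0
```

Run:
```python
from h import *
np.set_printoptions(precision=4,suppress=True)
for i in range(3): d=snap('scene')
t=snap('top');save(d,'s7.npz');save(t,'t7.npz')
A=cv2.resize(t['color'][95:265,215:315],None,fx=3.5,fy=3.5,interpolation=cv2.INTER_CUBIC)
B=cv2.resize(d['color'][160:280,210:310],(int(100*4.2),int(120*4.2)),interpolation=cv2.INTER_CUBIC)
H=max(A.shape[0],B.shape[0]);im=np.zeros((H,A.shape[1]+B.shape[1],3),np.uint8);im[:A.shape[0],:A.shape[1]]=A;im[:B.shape[0],A.shape[1]:]=B
png(im,'s7.png');print(im.shape)
for n,d in(('t',t),('s',d)):
    W=cloud(d);hsv=cv2.cvtColor(d['color'],cv2.COLOR_RGB2HSV).astype(int);Hh,S,V=hsv[...,0],hsv[...,1],hsv[...,2]
    P=W[((Hh<6)|(Hh>174))&(S>150)&(V>50)&(W[...,0]>.48)]
    P=P[np.isfinite(P[:,0])];print(n,len(P),P.min(0),P.max(0),np.histogram(P[:,2],bins=np.arange(0,.14,.01)))
    print(cv2.minAreaRect((P[:,:2]*1000).astype(np.float32)))
```

```text
(595, 770, 3)
t 616 [ 0.5255  0.0421 -0.0044] [0.6256 0.1301 0.0395] (array([ 31,  38, 243, 294,   0,   0,   0,   0,   0,   0,   0,   0,   0,
         0]), array([0.  , 0.01, 0.02, 0.03, 0.04, 0.05, 0.06, 0.07, 0.08, 0.09, 0.1 ,
       0.11, 0.12, 0.13, 0.14]))
((569.1997680664062, 87.8509521484375), (103.32292938232422, 70.57959747314453), 17.551013946533203)
s 855 [ 0.5137  0.0432 -0.0023] [0.6229 0.1292 0.0378] (array([102, 159, 296, 294,   0,   0,   0,   0,   0,   0,   0,   0,   0,
         0]), array([0.  , 0.01, 0.02, 0.03, 0.04, 0.05, 0.06, 0.07, 0.08, 0.09, 0.1 ,
       0.11, 0.12, 0.13, 0.14]))
((567.7413940429688, 88.64515686035156), (98.93021392822266, 68.86263275146484), 16.892650604248047)
```

View pics/s7.png

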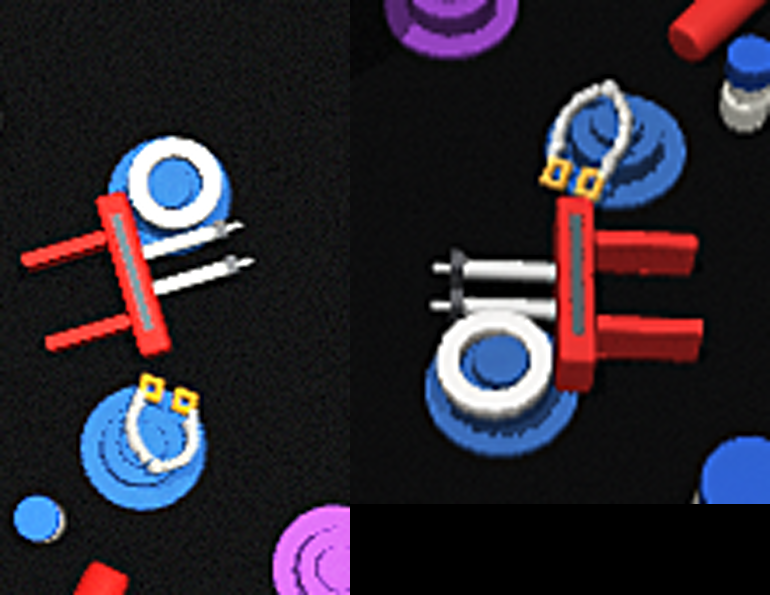

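The picture shows the pliers lying flat, handles pointing +y (tips at (25,260) and (48,345)), with rods beside the spacer's stand. The ring sits rotated and shifted on its stub, eyes at (152,388) and (185,403). Plan: pinch the handle ends so the pliers swing upright as they're lifted, set them in the stand and regrasp. Measuring first.

Run:
```python
from h import *
np.set_printoptions(precision=4,suppress=True)
for n in('t7.npz','s7.npz'):
    d=load(n);W=cloud(d);hsv=cv2.cvtColor(d['color'],cv2.COLOR_RGB2HSV).astype(int);H,S,V=hsv[...,0],hsv[...,1],hsv[...,2]
    P=W[((H<6)|(H>174))&(S>150)&(V>50)&(W[...,0]>.48)&(W[...,2]>.012)];P=P[np.isfinite(P[:,0])]
    rc=cv2.minAreaRect((P[:,:2]*1000).astype(np.float32));a=np.radians(17.2)
    e=np.array([np.cos(a),np.sin(a)]);f=np.array([-e[1],e[0]]) # e housing axis, f toward handles(+y)
    c=np.array([.568,.088]);u=(P[:,:2]-c)@e;v=(P[:,:2]-c)@f
    print(n,'u',u.min(),u.max(),'v',v.min(),v.max())
    for k in np.arange(-.04,.05,.01):
        m=(v>k)&(v<k+.01)
        if m.sum()>5:
            print('v%.3f n%d z%.4f u'%(k,m.sum(),np.median(P[m,2])),np.histogram(u[m],bins=np.arange(-.06,.061,.01))[0],'ext %.4f %.4f'%(u[m].min(),u[m].max()))
    m=(v>.01)
    for q in(m&(u>0),m&(u<=0)): 
        k=np.polyfit(v[q],u[q],1);print('handle u(v): ',k,'u rng',np.percentile(u[q],[2,98]),'z by v',np.polyfit(v[q],P[q,2],1))
    # ring
    yel=(H>15)&(H<35)&(S>120)&(V>100)&(W[...,0]>.45)&(W[...,0]<.56)&(W[...,1]>0)&(W[...,1]<.1)
    nn,L,st,ce=cv2.connectedComponentsWithStats(yel.astype(np.uint8))
    for i in range(1,nn):
        if st[i,4]>3:print('eye',ce[i],st[i,4],np.nanmedian(W[L==i],0))
    wh=(S<60)&(V>110)&(W[...,0]>.43)&(W[...,0]<.53)&(W[...,1]>0)&(W[...,1]<.1)
    Q=W[wh];print('ring z',len(Q),np.percentile(Q[:,2],[5,25,50,75,95]),np.linalg.lstsq(np.c_[Q[:,:2]-[.48,.056],np.ones(len(Q))],Q[:,2],rcond=None)[0])
    # blue stands: fit circle foot
    bl=(H>95)&(H<115)&(S>120)&(V>80)
    for nm,x,y in(('ringstand',.476,.056),('spacerstand',.6,.05)):
        m=bl&(np.hypot(W[...,0]-x,W[...,1]-y)<.06)
        Q=W[m];print(nm,len(Q),cv2.minEnclosingCircle((Q[Q[:,2]<.03][:,:2]*1000).astype(np.float32)))
d0=load('top0.npz')
for dd in(d0,load('t7.npz')):
    W=cloud(dd);hsv=cv2.cvtColor(dd['color'],cv2.COLOR_RGB2HSV).astype(int);H,S,V=hsv[...,0],hsv[...,1],hsv[...,2]
    m=(S<60)&(V>110)&(np.hypot(W[...,0]-.59,W[...,1]-.045)<.05)&(W[...,2]>.024);Q=W[m];print('spacer',len(Q),np.median(Q[:,2]),cv2.minEnclosingCircle((Q[:,:2]*1000).astype(np.float32)))
    m=(H>95)&(H<115)&(S>120)&(V>80)
    for nm,x,y in(('ringstand',.476,.056),('spacerstand',.59,.045)):
        Q=W[m&(np.hypot(W[...,0]-x,W[...,1]-y)<.055)];print(nm,len(Q),cv2.minEnclosingCircle((Q[:,:2]*1000).astype(np.float32)))
```

```text
t7.npz u -0.05044208177316919 0.044779891863825146 v -0.03400805612377039 0.034911655756964345
v-0.040 n71 z0.0322 u [1 9 7 9 7 8 7 6 9 5 3 0] ext -0.0500 0.0424
v-0.030 n132 z0.0333 u [ 1 28 15  8 11  9 11 10  9 20 10  0] ext -0.0503 0.0438
v-0.020 n145 z0.0318 u [ 2 12 16 22 12 12 11 20 20 12  6  0] ext -0.0504 0.0448
v-0.010 n48 z0.0280 u [ 0  0  7 16  0  0  0 10 15  0  0  0] ext -0.0314 0.0266
v0.000 n49 z0.0274 u [ 0  0  8 15  0  0  0  9 17  0  0  0] ext -0.0317 0.0267
v0.010 n52 z0.0262 u [ 0  0  8 16  0  0  0 11 17  0  0  0] ext -0.0315 0.0269
v0.020 n51 z0.0262 u [ 0  0  8 16  0  0  0 12 15  0  0  0] ext -0.0314 0.0260
v0.030 n20 z0.0258 u [0 0 3 7 0 0 0 2 8 0 0 0] ext -0.0311 0.0266
handle u(v):  [0.019  0.0213] u rng [0.0185 0.0264] z by v [0.0091 0.0251]
handle u(v):  [-0.0165 -0.0276] u rng [-0.0314 -0.0236] z by v [0.0666 0.0233]
eye [257.973  204.9189] 37 [0.5108 0.0518 0.0162]
eye [267.5128 209.0769] 39 [0.5025 0.0335 0.0085]
ring z 149 [0.0062 0.0196 0.0287 0.0348 0.0387] [-0.451   0.5864  0.0316]
ringstand 794 ((474.8880920410156, 56.2084846496582), 36.97673034667969
[... 1074 characters left out ...]
 [0.0123 0.0202 0.0279 0.0338 0.038 ] [-0.4441  0.5283  0.031 ]
ringstand 438 ((475.9098815917969, 60.11868667602539), 38.162452697753906)
spacerstand 413 ((627.4661865234375, 44.83746337890625), 35.832489013671875)
spacer 239 0.030293000168474915 ((623.9114379882812, 44.339900970458984), 26.3199462890625)
ringstand 745 ((474.9110412597656, 56.210365295410156), 36.98276901245117)
spacerstand 466 ((622.7908935546875, 43.44104766845703), 36.568138122558594)
spacer 402 0.029927615909688676 ((590.5560302734375, 44.980072021484375), 49.453487396240234)
ringstand 794 ((474.8880920410156, 56.2084846496582), 36.97673034667969)
spacerstand 294 ((623.00439453125, 43.391136169433594), 36.5411376953125)
```

>>> apply_moves:
  steps:
    - [-1,15,60,0,1.06]
    - [-1,35,130,0,2.12]
    - [-1,60,200,0,3.18]
    - [-1,80,260,0,4.25]
    - [-1,98,329,0,5.3]

```text
time_s: 9.88
position: [0.5501, 0.0905, 0.2317]
ee_rot: [0.889, 0.457, 0.001, -0.0]
contact_force: [0.8, 0.3, -0.4]
grip_width: 1.005
gripper_force: 0.0
```

>>> apply_moves:
  steps:
    - [-1,0,0,0,1.06]
    - [-1,0,0,0,2.12]
    - [-1,0,0,-30,3.18]
    - [-1,0,0,-60,4.25]
    - [-1,0,0,-90,5.33]

```text
time_s: 10.5
position: [0.5495, 0.0888, 0.1409]
ee_rot: [0.59, 0.807, 0.001, -0.0]
contact_force: [0.5, 0.2, 0.6]
grip_width: 1.002
gripper_force: 0.0
```

Run:
```python
from h import *
np.set_printoptions(precision=4,suppress=True)
from scipy.spatial.transform import Rotation as R
for i in range(4): snap('top')
s=r.read_state();print(s['position'],s['ee_rot'],s['joint_pos'],R.from_quat(s['ee_rot']).as_matrix()[:,1])
```

```text
[0.5495 0.0882 0.1417] [ 0.5943  0.8042  0.0003 -0.0007] [ 0.5785  0.6603 -1.0611  1.8529  0.6685  1.0384 -0.46  ] [ 0.9559  0.2935 -0.0004]
```

>>> apply_moves:
  steps:
    - [-1,9,26,0,0]
    - [-1,9,26,-40,0]
    - [-0.95,9,26,-80,0]
    - [-0.9,9,26,-105,0]
    - [-0.9,9,26,-115,0]

```text
time_s: 11.32
position: [0.5592, 0.1126, 0.0262]
ee_rot: [0.594, 0.804, 0.0, 0.0]
contact_force: [0.3, -0.5, 0.4]
grip_width: 0.95
gripper_force: 0.0
```

Run:
```python
from h import *
np.set_printoptions(precision=4,suppress=True)
for i in range(4): snap('scene')
s=r.read_state();print(s['position'],s['contact_force'])
```

```text
[0.56   0.1127 0.0275] [ 0.3064  0.7371 -0.1217]
```

>>> apply_moves:
  steps:
    - [-0.8,-2,2,-10,0]
    - [-0.7,-2,2,-17,0]
    - [-0.6,-2,2,-21,0]
    - [-0.5,-2,2,-21,0]
    - [-0.42,-2,2,-21,0]

```text
time_s: 12.15
position: [0.5573, 0.1144, 0.0054]
ee_rot: [0.594, 0.805, 0.0, 0.0]
contact_force: [-0.2, 0.5, -0.4]
grip_width: 0.716
gripper_force: 0.0
```

>>> apply_moves:
  steps:
    - [-0.38,0,0,0,0]
    - [-0.34,0,0,0,0]
    - [-0.3,0,0,0,0]
    - [-0.24,0,0,0,0]
    - [-0.24,0,0,0,0]
  force: 30

```text
time_s: 12.78
position: [0.5572, 0.1145, 0.0061]
ee_rot: [0.594, 0.805, 0.0, 0.0]
contact_force: [-3.2, -0.4, 7.9]
grip_width: 0.626
gripper_force: 12.1
```

>>> apply_moves:
  steps:
    - [-0.24,0,0,8,0]
    - [-0.24,0,-2,20,0]
    - [-0.24,1,-5,32,0]
    - [-0.24,3,-10,44,0]
    - [-0.24,4,-14,55,0]

```text
time_s: 13.4
position: [0.5615, 0.0995, 0.0612]
ee_rot: [0.594, 0.804, 0.0, 0.0]
contact_force: [-0.2, 0.6, -1.4]
grip_width: 0.622
gripper_force: 10.8
```

```bash
cat > tilt.py <<'E'
from h import *
np.set_printoptions(precision=4,suppress=True)
for n in('scene','top'):
    d,W,P,red=pl(n)
    hsv=cv2.cvtColor(d['color'],cv2.COLOR_RGB2HSV).astype(int);H,S,V=hsv[...,0],hsv[...,1],hsv[...,2]
    s=r.read_state();p=s['position']
    m=((H<6)|(H>174))&(S>150)&(V>40)&(np.hypot(W[...,0]-p[0],W[...,1]-p[1])<.13)&(W[...,0]>.47)
    P=W[m];print(n,len(P))
    if len(P)>20:
        a=np.radians(17.2);f=np.array([np.sin(a),-np.cos(a)]);g=(P[:,:2]-p[:2])@f
        print('g(feetward) vs z:',[(round(k,3),int(((g>k)&(g<=k+.015)).sum()),np.percentile(P[(g>k)&(g<=k+.015),2],[5,50,95]).round(3)) for k in np.arange(-.045,.12,.015) if ((g>k)&(g<=k+.015)).sum()>3])
print(p,s['contact_force'],s['moment'],s['grip_width'],s['gripper_force'])
E
python3 tilt.py
```

```text
scene 753
g(feetward) vs z: [(np.float64(0.0), 54, array([0.001, 0.065, 0.097])), (np.float64(0.015), 170, array([0.044, 0.063, 0.073])), (np.float64(0.03), 304, array([0.041, 0.058, 0.066])), (np.float64(0.045), 222, array([0.047, 0.06 , 0.064]))]
top 11
[0.5607 0.1004 0.0598] [-0.2976  0.6045 -2.578 ] [ 0.0997  0.0325 -0.01  ] 0.6251841207468397 10.822457671165466
```

Run:
```python
from h import *
np.set_printoptions(precision=4,suppress=True)
d=load('t7.npz');W=cloud(d)
for x in(.58,.6,.62):
    m=(abs(W[...,0]-x)<.004)&(W[...,1]>-.16)&(W[...,1]<-.08)&(W[...,2]>.006);Q=W[m];o=np.argsort(-Q[:,1]);print(x,Q[o][::8][:14,1:])
```

```text
0.58 [[-0.1051  0.0198]
 [-0.1071  0.0317]
 [-0.1097  0.0399]
 [-0.1135  0.041 ]
 [-0.1174  0.0414]
 [-0.1213  0.0417]
 [-0.1249  0.043 ]
 [-0.1291  0.042 ]
 [-0.1314  0.0404]
 [-0.1333  0.0505]
 [-0.1369  0.0521]
 [-0.141   0.0512]
 [-0.1454  0.0494]
 [-0.1487  0.0518]]
0.6 [[-0.1077  0.0183]
 [-0.1091  0.0331]
 [-0.1119  0.0398]
 [-0.1157  0.041 ]
 [-0.12    0.0394]
 [-0.124   0.0395]
 [-0.1255  0.0517]
 [-0.1293  0.0527]
 [-0.1328  0.0549]
 [-0.137   0.0536]
 [-0.1411  0.0525]
 [-0.145   0.0527]
 [-0.1494  0.0502]
 [-0.153   0.0515]]
0.62 [[-0.1077  0.019 ]
 [-0.1103  0.0166]
 [-0.1123  0.039 ]
 [-0.1166  0.0374]
 [-0.1203  0.039 ]
 [-0.1244  0.0387]
 [-0.1259  0.0513]
 [-0.1301  0.0502]
 [-0.1355  0.0528]
 [-0.1394  0.0527]
 [-0.1434  0.0526]
 [-0.1472  0.053 ]
 [-0.1509  0.0538]
 [-0.1555  0.0517]]
```

>>> apply_moves:
  steps:
    - [-0.24,0,-8,10,0]
    - [-0.24,0,-22,20,0]
    - [-0.24,0,-40,25,0]
    - [-0.24,0,-58,25,0]
    - [-0.24,0,-75,25,0]

```text
time_s: 14.42
position: [0.5611, 0.0233, 0.0854]
ee_rot: [0.594, 0.804, -0.0, 0.0]
contact_force: [0.4, 0.6, -2.3]
grip_width: 0.62
gripper_force: 10.8
```

```bash
python3 tilt.py
```

```text
scene 755
g(feetward) vs z: [(np.float64(-0.015), 7, array([0.029, 0.09 , 0.105])), (np.float64(0.0), 21, array([0.001, 0.08 , 0.157])), (np.float64(0.015), 136, array([0.067, 0.084, 0.095])), (np.float64(0.03), 353, array([0.063, 0.08 , 0.089])), (np.float64(0.045), 225, array([0.067, 0.082, 0.087])), (np.float64(0.06), 13, array([-0.001,  0.001,  0.027]))]
top 161
g(feetward) vs z: [(np.float64(-0.015), 9, array([0.087, 0.093, 0.458])), (np.float64(0.015), 16, array([0.072, 0.089, 0.094])), (np.float64(0.03), 86, array([0.063, 0.074, 0.086])), (np.float64(0.045), 46, array([0.068, 0.083, 0.087]))]
[0.561  0.0264 0.0853] [ 0.744   0.2282 -2.4892] [0.1017 0.0344 0.0041] 0.6235067494508963 10.822529643774033
```

>>> apply_moves:
  steps:
    - [-0.24,0,-15,-4,0]
    - [-0.24,0,-30,-12,0]
    - [-0.24,0,-40,-12,0]
    - [-0.24,0,-45,-12,0]
    - [-0.24,2,-50,-8,0]

```text
time_s: 15.45
position: [0.5646, -0.0215, 0.0782]
ee_rot: [0.593, 0.806, 0.003, -0.0]
contact_force: [1.5, 5.9, 2.5]
grip_width: 0.621
gripper_force: 12.7
```

>>> apply_moves:
  steps:
    - [-0.24,2,-6,7,0]
    - [-0.24,4,-12,13,0]
    - [-0.24,6,-20,19,0]
    - [-0.24,8,-28,24,0]
    - [-0.24,11,-36,29,0]

```text
time_s: 16.08
position: [0.5739, -0.0617, 0.1064]
ee_rot: [0.594, 0.804, -0.0, -0.0]
contact_force: [-0.2, 0.1, -2.1]
grip_width: 0.62
gripper_force: 10.9
```

```bash
python3 tilt.py
```

```text
scene 537
g(feetward) vs z: [(np.float64(-0.03), 73, array([0.107, 0.121, 0.125])), (np.float64(-0.015), 179, array([0.073, 0.097, 0.125])), (np.float64(0.0), 178, array([0.062, 0.08 , 0.097])), (np.float64(0.015), 107, array([0.067, 0.083, 0.086]))]
top 212
g(feetward) vs z: [(np.float64(-0.045), 9, array([0.237, 0.24 , 0.243])), (np.float64(-0.03), 59, array([0.115, 0.122, 0.184])), (np.float64(-0.015), 113, array([0.071, 0.075, 0.158])), (np.float64(0.0), 31, array([0.069, 0.076, 0.078]))]
[ 0.5739 -0.0604  0.1061] [-0.7957 -0.7266 -2.6824] [ 0.0273  0.0146 -0.0016] 0.6213044605345404 10.823188126087189
```

>>> apply_moves:
  steps:
    - [-0.24,2,-9,4,0]
    - [-0.24,5,-18,7,0]
    - [-0.24,8,-27,9,0]
    - [-0.24,10,-36,10,0]
    - [-0.24,13,-45,10,0]

```text
time_s: 17.1
position: [0.5875, -0.1064, 0.1165]
ee_rot: [0.594, 0.804, 0.0, 0.0]
contact_force: [0.7, 0.9, -0.7]
grip_width: 0.621
gripper_force: 11.0
```

```bash
cat > tilt2.py <<'E'
from h import *
import sys
np.set_printoptions(precision=4,suppress=True)
A=float(sys.argv[1]) # angle of tool y dir
d,W,P,red=pl(sys.argv[2] if len(sys.argv)>2 else 'scene');s=r.read_state();p=s['position']
P=P[(np.hypot(P[:,0]-p[0],P[:,1]-p[1])<.09)&(P[:,2]<p[2]+.06)&(P[:,2]>p[2]-.07)]
a=np.radians(A);e=np.array([np.cos(a),np.sin(a)]);f=np.array([np.sin(a),-np.cos(a)])
g=(P[:,:2]-p[:2])@f;u=(P[:,:2]-p[:2])@e;z=P[:,2]-p[2]
for k in np.arange(-.07,.06,.01):
    m=(z>k)&(z<=k+.01)
    if m.sum()>4: print('z%.2f n%d g %.4f..%.4f u %.4f..%.4f'%(k,m.sum(),*np.percentile(g[m],[3,97]),*np.percentile(u[m],[2,98])))
print(p,s['contact_force'],s['moment'],s['grip_width'],s['gripper_force'])
E
python3 tilt2.py 17.2
```

```text
z-0.05 n20 g -0.0256..-0.0022 u 0.0456..0.0486
z-0.04 n92 g -0.0277..0.0004 u -0.0393..0.0491
z-0.03 n275 g -0.0267..-0.0002 u -0.0407..0.0476
z-0.02 n86 g -0.0242..-0.0019 u -0.0208..0.0285
z-0.01 n86 g -0.0243..-0.0016 u -0.0225..0.0280
z0.00 n77 g -0.0241..-0.0028 u -0.0215..0.0281
z0.01 n67 g -0.0239..-0.0059 u -0.0257..0.0286
z0.02 n57 g -0.0230..-0.0072 u -0.0260..0.0277
[ 0.587  -0.1062  0.1161] [-0.3657 -0.765  -3.346 ] [-0.0224  0.0551 -0.0606] 0.6246821804068099 10.816356092691422
```

Pliers hang upright again (12 mm off-centre in the pads). Carrying them back to their stand to regrasp.

>>> apply_moves:
  steps:
    - [-0.24,0,4,10,0]
    - [-0.24,0,14,22,0.3]
    - [-0.24,-3,30,38,0.8]
    - [-0.24,-7,52,54,1.4]
    - [-0.24,-11,78,66,2.0]

```text
time_s: 17.92
position: [0.5761, -0.0269, 0.1837]
ee_rot: [0.443, 0.896, -0.0, 0.001]
contact_force: [0.6, 0.8, -2.9]
grip_width: 0.623
gripper_force: 10.8
```

>>> apply_moves:
  steps:
    - [-0.24,-5,28,4,0.6]
    - [-0.24,-10,56,6,1.2]
    - [-0.24,-15,84,6,1.8]
    - [-0.24,-20,112,6,2.4]
    - [-0.24,-25,140,6,3.0]

```text
time_s: 18.55
position: [0.5507, 0.1135, 0.189]
ee_rot: [0.196, 0.981, -0.0, 0.0]
contact_force: [0.6, 1.0, -1.9]
grip_width: 0.621
gripper_force: 10.8
```

>>> apply_moves:
  steps:
    - [-0.24,-6,28,0,0.6]
    - [-0.24,-12,56,0,1.2]
    - [-0.24,-18,84,0,1.8]
    - [-0.24,-24,112,0,2.4]
    - [-0.24,-28,136,0,2.69]

```text
time_s: 19.18
position: [0.5224, 0.2498, 0.189]
ee_rot: [-0.037, 0.999, -0.0, 0.0]
contact_force: [0.1, -1.1, -1.9]
grip_width: 0.622
gripper_force: 10.8
```

```bash
python3 tilt2.py 94.1
```

```text
z-0.05 n68 g -0.0012..0.0028 u -0.0443..0.0472
z-0.04 n147 g -0.0197..0.0028 u -0.0452..0.0481
z-0.03 n556 g -0.0251..0.0016 u -0.0438..0.0475
z-0.02 n45 g -0.0120..-0.0001 u -0.0250..0.0280
z-0.01 n37 g -0.0169..0.0001 u -0.0232..0.0281
z0.00 n47 g -0.0137..0.0009 u -0.0230..0.0283
z0.01 n41 g -0.0165..0.0003 u -0.0224..0.0286
z0.02 n74 g -0.0214..-0.0007 u -0.0217..0.0282
[0.5228 0.2487 0.1888] [ 0.1778 -1.2892 -1.7589] [ 0.0055 -0.0322 -0.0341] 0.6210126636330798 10.816832184791565
```

>>> apply_moves:
  steps:
    - [-0.24,-3,12,5,0]
    - [-0.24,-6,28,5,0]
    - [-0.24,-9,45,5,0]
    - [-0.24,-12,56,5,0]
    - [-0.24,-12,61,5,0]

```text
time_s: 20.0
position: [0.5105, 0.3104, 0.1934]
ee_rot: [-0.036, 0.999, 0.0, -0.0]
contact_force: [-0.5, -0.3, -2.2]
grip_width: 0.623
gripper_force: 10.8
```

```bash
python3 tilt2.py 94.1
python3 - <<'E'
from h import *
d=load('s5.npz');
d2=snap('scene');W=cloud(d2)
hsv=cv2.cvtColor(d2['color'],cv2.COLOR_RGB2HSV).astype(int);S=hsv[...,1]
Q=W[(S<60)&(W[...,2]>.077)&(W[...,2]<.083)&(abs(W[...,1]-.31)<.07)&(abs(W[...,0]-.5)<.04)];print(len(Q),cv2.minAreaRect((Q[:,:2]*1000).astype(np.float32)))
E
```

```text
z-0.05 n69 g -0.0003..0.0033 u -0.0462..0.0445
z-0.04 n183 g -0.0228..0.0034 u -0.0471..0.0458
z-0.03 n536 g -0.0245..0.0020 u -0.0453..0.0463
z-0.02 n53 g -0.0200..0.0006 u -0.0261..0.0263
z-0.01 n43 g -0.0165..0.0005 u -0.0242..0.0270
z0.00 n47 g -0.0174..0.0009 u -0.0226..0.0271
z0.01 n49 g -0.0186..0.0004 u -0.0225..0.0265
z0.02 n71 g -0.0218..0.0002 u -0.0210..0.0269
[0.5113 0.3088 0.1932] [-0.2642 -0.1905 -1.5583] [ 0.0093 -0.0151  0.0093] 0.6219358018365105 10.816868394613266
240 ((497.8033752441406, 310.30889892578125), (53.455284118652344, 114.32553100585938), 4.1101603507995605)
```

>>> apply_moves:
  steps:
    - [-0.24,-1.5,2,-20,0]
    - [-0.24,-1.5,2,-45,0]
    - [-0.24,-1.5,2,-62,0]
    - [-0.24,-1.5,2,-72,0]
    - [-0.24,-1.5,2,-76,0]

```text
time_s: 20.88
position: [0.5096, 0.3125, 0.1183]
ee_rot: [-0.036, 0.999, 0.001, 0.0]
contact_force: [-2.0, -1.3, 17.9]
grip_width: 0.621
gripper_force: 10.9
```

>>> apply_moves:
  steps:
    - [-0.24,0,0,-2,0]
    - [-0.24,0,0,-4,0]
    - [-0.24,0,0,-6,0]
    - [-0.24,0,0,-6,0]

```text
time_s: 21.38
position: [0.5113, 0.3131, 0.1144]
ee_rot: [-0.035, 0.999, 0.001, 0.002]
contact_force: [0.1, -1.9, 13.5]
grip_width: 0.621
gripper_force: 10.8
```

```bash
python3 tilt2.py 94.1
python3 - <<'E'
from h import *
d,W,P,red=pl('scene');P=P[(abs(P[:,1]-.31)<.07)&(P[:,2]<.3)]
m=P[:,2]<.1105
Q=P[m]; 
for lo,hi in((.05,.08),(.08,.1),(.1,.12),(.12,.16)):
    q=P[(P[:,2]>=lo)&(P[:,2]<hi)];print(lo,len(q))
# housing top surface: bright pixels, plane
q=P[(P[:,2]>.083)&(P[:,2]<.108)];print(np.histogram(q[:,2],bins=np.arange(.083,.109,.003)))
for a,b in((-.05,-.03),(-.015,.015),(.03,.05)):
    k=q[(q[:,1]-.31>a)&(q[:,1]-.31<b)];print(a,len(k),np.percentile(k[:,2],[10,50,90]),np.percentile(k[:,0],[3,97]), np.percentile(k[:,1],[2,98]))
E
```

```text
z-0.04 n82 g -0.0109..0.0007 u -0.0499..0.0442
z-0.03 n544 g -0.0267..0.0005 u -0.0485..0.0430
z-0.02 n42 g -0.0205..-0.0017 u -0.0266..0.0263
z-0.01 n33 g -0.0218..-0.0015 u -0.0219..0.0261
z0.00 n34 g -0.0214..-0.0012 u -0.0224..0.0265
z0.01 n36 g -0.0192..-0.0004 u -0.0230..0.0262
z0.02 n77 g -0.0236..-0.0008 u -0.0224..0.0268
[0.5113 0.3131 0.1144] [-1.4999 -2.2507 12.6667] [-0.5003  0.1857  0.0044] 0.6176525195852052 10.81036627292633
0.05 56
0.08 604
0.1 67
0.12 127
(array([ 30,  92, 342,  99,  17,  10,  11,   8]), array([0.083, 0.086, 0.089, 0.092, 0.095, 0.098, 0.101, 0.104, 0.107]))
-0.05 132 [0.08682589 0.09034207 0.09225472] [0.48698486 0.51439335] [0.26225399 0.2796519 ]
-0.015 220 [0.08801505 0.09084237 0.09250096] [0.48403628 0.51171262] [0.29638576 0.32423636]
0.03 83 [0.08692424 0.09030249 0.09185285] [0.49027625 0.50932096] [0.3410329  0.35767219]
```

>>> apply_moves:
  steps:
    - [-0.4,0,0,0,0]
    - [-0.6,0,0,0,0]
    - [-0.6,-6,-2,0,0]
    - [-0.6,-12,-3,-6,0]
    - [-0.6,-12,-3,-12,0]

```text
time_s: 22.4
position: [0.4968, 0.308, 0.0987]
ee_rot: [-0.036, 0.999, -0.0, -0.0]
contact_force: [0.0, -0.4, 0.5]
grip_width: 0.801
gripper_force: 0.0
```

```bash
python3 tilt2.py 94.1; python3 tilt2.py 94.1 top
```

```text
z-0.03 n54 g 0.0105..0.0142 u -0.0428..0.0483
z-0.02 n156 g -0.0112..0.0144 u -0.0440..0.0483
z-0.01 n450 g -0.0138..0.0131 u -0.0419..0.0500
z0.00 n43 g -0.0085..0.0110 u -0.0251..0.0324
z0.01 n52 g -0.0089..0.0112 u -0.0252..0.0316
z0.02 n47 g -0.0075..0.0104 u -0.0252..0.0331
z0.03 n62 g -0.0075..0.0116 u -0.0253..0.0315
z0.04 n69 g -0.0107..0.0102 u -0.0243..0.0323
[0.4977 0.3081 0.099 ] [ 0.8596 -0.826   0.6764] [-0.0654 -0.0254  0.005 ] 0.8007914271948503 0.0
[0.4978 0.3084 0.0995] [-0.2122 -1.0318  0.0806] [ 0.006   0.0069 -0.0094] 0.7984938071839042 0.0
```

The pliers are seated upright (housing top 0.0905 at both ends). Before regrasping them I have to right the ring, which is tilted on its stub. Moving over it with the free gripper to measure.

>>> apply_moves:
  steps:
    - [-0.7,0,0,50,0]
    - [-0.7,5,-20,90,-0.5]
    - [-0.7,15,-80,90,-1]
    - [-0.7,25,-140,90,-1.5]
    - [-0.7,35,-200,90,-2]

```text
time_s: 23.42
position: [0.533, 0.1064, 0.1897]
ee_rot: [0.14, 0.99, -0.0, 0.0]
contact_force: [0.6, -0.0, 0.1]
grip_width: 0.849
gripper_force: 0.0
```

>>> apply_moves:
  steps:
    - [-0.7,5,-40,0,-0.3]
    - [-0.7,10,-62,0,-0.4]
    - [-0.7,10,-62,0,-0.4]
    - [-0.7,10,-62,0,-0.4]

```text
time_s: 23.92
position: [0.5423, 0.0486, 0.1897]
ee_rot: [0.172, 0.985, 0.001, 0.0]
contact_force: [-0.3, -0.2, -0.2]
grip_width: 0.852
gripper_force: 0.0
```

```bash
cat > ring.py <<'E'
from h import *
np.set_printoptions(precision=4,suppress=True)
for i in range(3): d=snap('wrist')
save(d,'w8.npz');s=r.read_state();print(s['position'],s['ee_rot'],s['joint_pos'])
for n in('wrist','top','scene'):
    if n!='wrist': d=snap(n)
    W=cloud(d);hsv=cv2.cvtColor(d['color'],cv2.COLOR_RGB2HSV).astype(int);H,S,V=hsv[...,0],hsv[...,1],hsv[...,2]
    near=(np.hypot(W[...,0]-.485,W[...,1]-.05)<.05)
    yel=(H>15)&(H<35)&(S>70)&(V>90)&near
    nn,L,st,ce=cv2.connectedComponentsWithStats(yel.astype(np.uint8))
    print(n)
    for i in range(1,nn):
        if st[i,4]>8:
            Q=W[L==i];print(' eye',ce[i],st[i],np.nanmedian(Q,0),Q.min(0),Q.max(0))
    Q=W[(S<50)&(V>100)&near&(W[...,2]>.003)&(W[...,2]<.06)]
    if len(Q)>30:
        print(' white',len(Q),Q.min(0),Q.max(0),np.linalg.lstsq(np.c_[Q[:,:2]-[.48,.056],np.ones(len(Q))],Q[:,2],rcond=None)[0])
        k=Q[np.argsort(Q[:,0])[:8]];print(' hinge',k.mean(0));k=Q[np.argsort(-Q[:,2])[:8]];print(' high',k.mean(0))
    b=W[(H>95)&(H<115)&(S>100)&near];print(' blue z',np.histogram(b[:,2],bins=[0,.008,.016,.024,.03,.034,.038,.05]))
E
python3 ring.py; python3 -c "
from h import *
d=load('w8.npz');p=np.linalg.inv(d['pose'])@np.array([.485,.05,.02,1]);q=d['intrinsics']@p[:3];u,v=(q[:2]/q[2]).astype(int);print(u,v);u0,v0=max(u-50,0),max(v-40,0);print(u0,v0);png(d['color'][v0:v0+80,u0:u0+100],'w8.png',7)"
```

```text
[0.5423 0.0485 0.1896] [0.1714 0.9852 0.0004 0.0001] [ 0.7961  0.7214 -1.3172  1.8426  0.7551  1.2005  0.4561]
wrist
 eye [223.9923 141.4692] [217 135  15  13 130] [0.5031 0.0331 0.0091] [ 0.4948  0.0247 -0.0004] [0.5116 0.0398 0.0163]
 eye [241.1293 142.3362] [235 136  14  13 116] [0.5112 0.0518 0.0168] [0.5007 0.0439 0.0001] [0.5198 0.0591 0.0218]
 white 534 [0.4585 0.0233 0.0036] [0.511  0.0662 0.0405] [-0.4876  0.5882  0.0324]
 hinge [0.4595 0.0496 0.0368]
 high [0.4708 0.0583 0.0396]
 blue z (array([1570,    0,  744,  255,   29,    0,    0]), array([0.   , 0.008, 0.016, 0.024, 0.03 , 0.034, 0.038, 0.05 ]))
top
 eye [257.7143 205.3714] [255 202   7   8  35] [0.5085 0.0519 0.017 ] [0.5005 0.0459 0.0056] [0.5153 0.0581 0.0237]
 eye [267.3871 209.4516] [264 206   7   8  31] [0.5004 0.0316 0.0103] [0.4936 0.0274 0.0047] [0.5085 0.0396 0.0164]
 white 112 [0.4591 0.0252 0.005 ] [0.5061 0.0652 0.0407] [-0.4606  0.5444  0.0323]
 hinge [0.4606 0.0474 0.0374]
 high [0.4652 0.0538 0.0395]
 blue z (array([494,  12, 229,  72,  22,   3,   0]), array([0.   , 0.008, 0.016, 0.024, 0.03 , 0.034, 0.038, 0.05 ]))
scene
 eye [258.7143 200.5429] [255 197   8   8  35] [0.5024 0.0349 0.0099] [0.4947 0.0266 0.0026] [0.5099 0.0408 0.0151]
 eye [266.7353 203.2647] [264 200   7   8  34] [0.5093 0.054  0.0163] [0.5019 0.0472 0.0043] [0.5173 0.0605 0.0214]
 white 121 [0.4594 0.0268 0.0087] [0.5047 0.0663 0.0403] [-0.4538  0.5419  0.0314]
 hinge [0.462  0.0494 0.0358]
 high [0.4746 0.0611 0.0384]
 blue z (array([284,  38, 169,  66,   5,   2,   0]), array([0.   , 0.008, 0.016, 0.024, 0.03 , 0.034, 0.038, 0.05 ]))
231 122
181 82
```

View pics/w8.png

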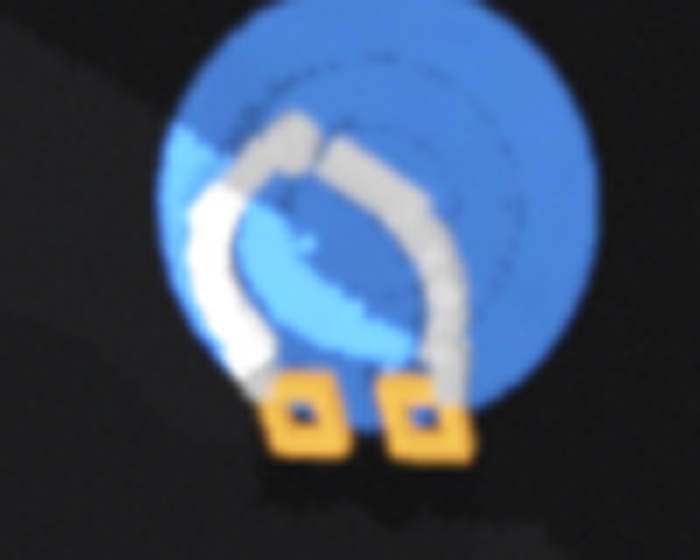

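The view confirms it: the eyes are low on the +x side (crop (302,415) and (428,417)) and the right arm lies over the stub. I'll pinch across both eyes, lift, shift by about (-10, +10) mm and set it back over the stub.

>>> apply_moves:
  steps:
    - [-0.5,-20,-4,-40,-0.37]
    - [-0.4,-35,-6,-90,-0.37]
    - [-0.3,-35,-6,-130,-0.37]
    - [-0.2,-35,-6,-160,-0.37]
    - [-0.1,-35,-6,-165,-0.37]
  force: 20

```text
time_s: 24.8
position: [0.5062, 0.0407, 0.0228]
ee_rot: [0.204, 0.979, -0.0, -0.002]
contact_force: [-0.5, 0.4, 0.7]
grip_width: 0.551
gripper_force: 0.0
```

Run:
```python
from h import *
np.set_printoptions(precision=4,suppress=True)
from scipy.spatial.transform import Rotation as R
for i in range(2): snap('top')
s=r.read_state();print(s['position'],R.from_quat(s['ee_rot']).as_matrix()[:,1],s['contact_force'],s['grip_width'])
```

```text
[0.5076 0.041  0.0245] [0.4004 0.9163 0.0004] [-0.4163  0.1873  0.5428] 0.5526115248208134
```

>>> apply_moves:
  steps:
    - [-0.1,-0.5,1.5,-10,0]
    - [-0.1,-0.5,1.5,-17,0]
    - [-0.1,-0.5,1.5,-22,0]
    - [-0.1,-0.5,1.5,-23,0]
    - [-0.1,-0.5,1.5,-23,0]

```text
time_s: 25.52
position: [0.5072, 0.0417, 0.0014]
ee_rot: [0.205, 0.979, -0.0, 0.0]
contact_force: [-0.5, -0.7, -0.0]
grip_width: 0.553
gripper_force: 0.2
```

>>> apply_moves:
  steps:
    - [0.05,0,0,0,0]
    - [0.15,0,0,0,0]
    - [0.25,0,0,0,0]
    - [0.3,0,0,0,0]

```text
time_s: 26.02
position: [0.5082, 0.0425, 0.0027]
ee_rot: [0.205, 0.979, 0.0, 0.001]
contact_force: [-0.8, 0.3, 9.7]
grip_width: 0.427
gripper_force: 18.8
```

>>> apply_moves:
  steps:
    - [0.3,0,0,5,0]
    - [0.3,0,0,14,0]
    - [0.3,0,0,25,0]
    - [0.3,0,0,32,0]
    - [0.3,0,0,32,0]

```text
time_s: 26.65
position: [0.5076, 0.0419, 0.034]
ee_rot: [0.205, 0.979, 0.0, 0.001]
contact_force: [-0.1, 1.5, -0.1]
grip_width: 0.367
gripper_force: 19.7
```

```bash
sed -i 's/<.06)\]/<.09)]/; s/<.05)$/<.055)/' ring.py; python3 ring.py
```

```text
[0.5069 0.0416 0.0331] [ 0.205   0.9788 -0.0001 -0.0002] [ 0.6936  0.8458 -1.0907  2.0183  0.9767  0.9293  0.221 ]
wrist
 eye [231.5361 227.6516] [217 214  29  27 554] [0.4993 0.0347 0.0385] [ 0.4904  0.0171 -0.0003] [0.5242 0.0421 0.0449]
 eye [263.7899 235.3232] [250 220  30  30 557] [0.5079 0.0504 0.0472] [ 0.497   0.0364 -0.0004] [0.5391 0.0583 0.0537]
 white 3696 [0.4542 0.0037 0.0039] [0.5296 0.0853 0.09  ] [0.0665 0.2146 0.0615]
 hinge [0.4545 0.0524 0.0635]
 high [0.5059 0.0318 0.09  ]
 blue z (array([4791,   45, 2429,  833,   61,    0,    0]), array([0.   , 0.008, 0.016, 0.024, 0.03 , 0.034, 0.038, 0.05 ]))
top
 white 83 [0.4553 0.0299 0.0178] [0.4885 0.0666 0.0714] [-0.4865  0.6762  0.0572]
 hinge [0.456  0.0509 0.0638]
 high [0.4723 0.0625 0.0682]
 blue z (array([385,  11, 166,  72,  10,   0,   3]), array([0.   , 0.008, 0.016, 0.024, 0.03 , 0.034, 0.038, 0.05 ]))
scene
 eye [260.2143 191.25  ] [257 188   7   7  28] [0.4993 0.0369 0.0384] [0.4907 0.0298 0.0323] [0.505  0.0423 0.0432]
 blue z (array([309,  34,  39,   1,   0,   1,   2]), array([0.   , 0.008, 0.016, 0.024, 0.03 , 0.034, 0.038, 0.05 ]))
```

>>> apply_moves:
  steps:
    - [0.3,-5,9,0,0]
    - [0.3,-5,9,0,0]
    - [0.3,-5,9,-8,0]
    - [0.3,-5,9,-15,0]
    - [0.3,-5,9,-20,0]

```text
time_s: 27.52
position: [0.5047, 0.0496, 0.0147]
ee_rot: [0.205, 0.979, -0.001, 0.002]
contact_force: [-0.1, -4.9, 27.0]
grip_width: 0.365
gripper_force: 27.3
```

>>> apply_moves:
  steps:
    - [0.3,0,0,-2,0]
    - [0.3,0,0,-4,0]
    - [0.3,0,0,-4,0]

```text
time_s: 27.9
position: [0.5058, 0.0497, 0.0119]
ee_rot: [0.206, 0.979, -0.001, 0.003]
contact_force: [-0.5, -5.1, 25.3]
grip_width: 0.368
gripper_force: 29.5
```

```bash
python3 ring.py
```

```text
[0.5058 0.0497 0.0119] [ 0.2055  0.9786 -0.0009  0.0033] [ 0.6529  0.8696 -1.0529  2.0286  1.0245  0.8955  0.1679]
wrist
 eye [229.1682 228.725 ] [217 217  25  24 440] [0.495  0.0435 0.0231] [0.4868 0.0308 0.0002] [0.5129 0.0502 0.0285]
 eye [264.5359 236.2932] [252 224  28  25 474] [0.5051 0.0594 0.0277] [ 0.495   0.0478 -0.0002] [0.526  0.066  0.0336]
 white 5894 [0.4565 0.0028 0.0042] [0.5282 0.0938 0.0897] [ 0.3685 -0.191   0.0499]
 hinge [0.4568 0.0638 0.053 ]
 high [0.4965 0.004  0.0892]
 blue z (array([5545,   93, 2120, 1312,   99,    0,    0]), array([0.   , 0.008, 0.016, 0.024, 0.03 , 0.034, 0.038, 0.05 ]))
top
 white 63 [0.4577 0.0395 0.02  ] [0.4781 0.0763 0.0567] [-0.7472  0.5663  0.0346]
 hinge [0.4581 0.0593 0.0524]
 high [0.4612 0.0661 0.055 ]
 blue z (array([322,  14,  80,  49,  14,   0,   3]), array([0.   , 0.008, 0.016, 0.024, 0.03 , 0.034, 0.038, 0.05 ]))
scene
 eye [264.2857 195.6429] [261 192   7   8  28] [0.4957 0.0448 0.0217] [0.4863 0.0373 0.0057] [0.5016 0.0509 0.0302]
 blue z (array([145,   4,  20,   7,   0,   0,   1]), array([0.   , 0.008, 0.016, 0.024, 0.03 , 0.034, 0.038, 0.05 ]))
```

>>> apply_moves:
  steps:
    - [0.2,0,0,2,0]
    - [0.1,0,0,2,0]
    - [-0.1,0,0,2,0]
    - [-0.3,0,0,2,0]
    - [-0.3,0,0,20,0]

```text
time_s: 28.78
position: [0.5006, 0.0509, 0.0287]
ee_rot: [0.205, 0.979, -0.0, -0.002]
contact_force: [-0.3, 0.7, 0.2]
grip_width: 0.647
gripper_force: 0.0
```

>>> apply_moves:
  steps:
    - [-0.3,10,0,40,0]
    - [-0.1,25,-2,90,0]
    - [0.2,35,-4,120,0.0]
    - [0.6,35,-4,130,0]
    - [1,35,-4,130,0]

```text
time_s: 29.4
position: [0.5366, 0.0468, 0.1596]
ee_rot: [0.205, 0.979, -0.0, 0.0]
contact_force: [-0.3, 0.1, -0.3]
grip_width: 0.005
gripper_force: 0.0
```

```bash
python3 ring.py
```

```text
[0.5358 0.0465 0.158 ] [ 0.2047  0.9788 -0.0005 -0.0011] [ 0.7737  0.7305 -1.2616  1.8826  0.7753  1.1374  0.3741]
wrist
 eye [226.9    133.7667] [222 132   9   7  30] [0.4858 0.0453 0.0248] [0.4828 0.0411 0.0229] [0.4909 0.0477 0.026 ]
 eye [244.9344 138.9426] [239 132  14  14 122] [0.4988 0.059  0.025 ] [0.4899 0.0525 0.0038] [0.5059 0.0665 0.0269]
 eye [223.7391 143.2899] [218 138  13   9  69] [0.4942 0.0373 0.025 ] [0.4869 0.0324 0.0047] [0.498 0.045 0.027]
 white 780 [0.4426 0.0289 0.0038] [0.5093 0.0825 0.0304] [-0.0805  0.0477  0.0221]
 hinge [0.4444 0.0683 0.0149]
 high [0.4725 0.0568 0.0278]
 blue z (array([1739,    0,  540,  487,   68,    0,    0]), array([0.   , 0.008, 0.016, 0.024, 0.03 , 0.034, 0.038, 0.05 ]))
top
 eye [253.8485 210.3636] [250 207   8   8  33] [0.4978 0.0596 0.0243] [0.4899 0.0537 0.0048] [0.5042 0.0676 0.0269]
 eye [263.8182 214.4242] [260 211   9   8  33] [0.4901 0.0397 0.0248] [0.4821 0.0314 0.0042] [0.4963 0.0476 0.0271]
 white 134 [0.4461 0.0333 0.0041] [0.5059 0.0812 0.028 ] [-0.0241  0.0045  0.0235]
 hinge [0.4469 0.0676 0.0248]
 high [0.4705 0.0611 0.0274]
 blue z (array([494,  13, 148, 120,  18,   0,   0]), array([0.   , 0.008, 0.016, 0.024, 0.03 , 0.034, 0.038, 0.05 ]))
scene
 eye [263.5    192.6562] [260 189   8   8  32] [0.4897 0.0408 0.024 ] [0.4772 0.0343 0.0041] [0.4975 0.0484 0.027 ]
 eye [271.5938 198.3438] [268 195   8   8  32] [0.5001 0.062  0.0249] [0.4908 0.054  0.0194] [0.5077 0.0682 0.0274]
 white 97 [0.445  0.0364 0.0195] [0.4962 0.0827 0.0271] [0.0001 0.0119 0.0243]
 hinge [0.4476 0.0658 0.0239]
 high [0.4662 0.0669 0.0266]
 blue z (array([351,  35,  76,  97,   9,   0,   0]), array([0.   , 0.008, 0.016, 0.024, 0.03 , 0.034, 0.038, 0.05 ]))
```

The ring lies flat round its stub again (z 0.0245, eye spacing 21 mm), turned about -21°. Back to the pliers for a firm regrasp.

>>> apply_moves:
  steps:
    - [0,0,50,70,0.6]
    - [-0.7,0,110,70,1.2]
    - [-0.7,0,170,70,1.8]
    - [-0.7,0,225,70,2.4]
    - [-0.7,0,256,70,2.77]

```text
time_s: 30.28
position: [0.5354, 0.3066, 0.2288]
ee_rot: [-0.039, 0.999, 0.001, -0.001]
contact_force: [0.5, -0.1, 0.0]
grip_width: 0.848
gripper_force: 0.0
```

Run:
```python
from h import *
np.set_printoptions(precision=4,suppress=True)
for n in('wrist','top','scene'):
    d,W,P,red=pl(n);P=P[(abs(P[:,1]-.31)<.07)&(P[:,2]<.16)&(P[:,0]>.46)]
    for lo,hi in((.134,.15),(.084,.097)):
        Q=P[(P[:,2]>lo)&(P[:,2]<hi)];
        if len(Q)>8:print(n,len(Q),np.median(Q[:,2]),cv2.minAreaRect((Q[:,:2]*1000).astype(np.float32)))
s=r.read_state();print(s['position'],s['ee_rot'],s['joint_pos'])
```

```text
wrist 561 0.14103705361189123 ((495.5719299316406, 310.993408203125), (23.702281951904297, 58.194854736328125), 3.9733028411865234)
wrist 1840 0.09103547346948163 ((495.6173095703125, 310.3973388671875), (29.548370361328125, 94.75269317626953), 3.7136223316192627)
scene 125 0.14029930356737585 ((496.45916748046875, 311.6016845703125), (26.3244686126709, 57.97319793701172), 4.263861179351807)
scene 614 0.090539878472642 ((495.8559875488281, 311.38330078125), (32.959190368652344, 95.18388366699219), 4.623131275177002)
[0.5376 0.3017 0.2293] [-0.0344  0.9994 -0.0002  0.0001] [ 0.2745  0.7937 -1.3096  1.6254  0.7847  1.3471  0.4892]
```

>>> apply_moves:
  steps:
    - [-0.7,-25,5,-10,0]
    - [-0.7,-42,9,-40,0]
    - [-0.7,-42,9,-50,0]
    - [-0.7,-42,9,-60,0]
    - [-0.7,-42,9,-60,0]

```text
time_s: 31.5
position: [0.496, 0.3112, 0.169]
ee_rot: [-0.034, 0.999, -0.0, -0.0]
contact_force: [1.1, -1.0, 0.1]
grip_width: 0.846
gripper_force: 0.0
```

Run:
```python
from h import *
for i in range(2): snap('top')
s=r.read_state();print(s['position'],s['ee_rot'])
```

```text
[0.49595693 0.3119028  0.16983876] [-3.47543417e-02  9.99395774e-01  4.00007878e-04  2.51577540e-04]
```

>>> apply_moves:
  steps:
    - [-0.7,0,-1,-25,0]
    - [-0.6,0,-1,-50,0]
    - [-0.5,0,-1,-65,0]
    - [-0.45,0,-1,-68,0]
    - [-0.42,0,-1,-68,0]

```text
time_s: 32.22
position: [0.495, 0.3111, 0.1013]
ee_rot: [-0.035, 0.999, 0.0, -0.0]
contact_force: [-0.2, 0.6, -0.4]
grip_width: 0.713
gripper_force: 0.0
```

>>> apply_moves:
  steps:
    - [-0.35,0,0,0,0]
    - [-0.28,0,0,0,0]
    - [-0.2,0,0,0,0]
    - [-0.15,0,0,0,0]
    - [-0.15,0,0,0,0]
  force: 60

```text
time_s: 32.85
position: [0.4954, 0.3118, 0.1032]
ee_rot: [-0.035, 0.999, 0.001, 0.001]
contact_force: [-2.3, -1.1, 9.4]
grip_width: 0.579
gripper_force: 11.6
```

>>> apply_moves:
  steps:
    - [-0.15,0,0,8,0]
    - [-0.15,0,0,20,0]
    - [-0.15,0,0,35,0]
    - [-0.15,0,-6,45,0]
    - [-0.15,0,-20,50,-0.1]

```text
time_s: 33.48
position: [0.4952, 0.2926, 0.1528]
ee_rot: [-0.027, 1.0, 0.002, 0.001]
contact_force: [-0.1, 8.9, -1.2]
grip_width: 0.574
gripper_force: 15.9
```

>>> apply_moves:
  steps:
    - [-0.15,0,-22,0,-0.3]
    - [-0.15,0,-46,0,-0.6]
    - [-0.15,0,-71,0,-0.9]
    - [-0.15,0,-96,0,-1.2]
    - [-0.15,0,-121,0,-1.5]

```text
time_s: 34.1
position: [0.4952, 0.1678, 0.1515]
ee_rot: [0.106, 0.994, -0.0, 0.0]
contact_force: [0.1, 0.5, 0.5]
grip_width: 0.573
gripper_force: 0.0
```

>>> apply_moves:
  steps:
    - [-0.15,0,-25,0,-0.3]
    - [-0.15,0,-50,0,-0.6]
    - [-0.15,0,-74,0,-0.9]
    - [-0.15,0,-96,0,-1.0]
    - [-0.15,0,-110,0,-1.0]

```text
time_s: 34.72
position: [0.495, 0.0575, 0.1514]
ee_rot: [0.192, 0.981, -0.001, 0.0]
contact_force: [0.4, -0.4, -0.0]
grip_width: 0.576
gripper_force: 0.0
```

```bash
cat > al.py <<'E'
from h import *
from scipy.spatial.transform import Rotation as R
np.set_printoptions(precision=4,suppress=True)
for n in('wrist','scene'):
    for i in range(3): d=snap(n)
    save(d,'al_'+n+'.npz')
    W=cloud(d);hsv=cv2.cvtColor(d['color'],cv2.COLOR_RGB2HSV).astype(int);H,S,V=hsv[...,0],hsv[...,1],hsv[...,2]
    near=(np.hypot(W[...,0]-.49,W[...,1]-.05)<.05)
    yel=(H>15)&(H<35)&(S>70)&(V>60)&near&(W[...,2]<.04)
    Q=W[yel];print(n,'yel',len(Q))
    nn,L,st,ce=cv2.connectedComponentsWithStats(yel.astype(np.uint8))
    for i in range(1,nn):
        if st[i,4]>8: print(' eye',ce[i],st[i],np.median(W[L==i],0))
    m=((H<6)|(H>174))&(S>150)&(V>40)&(W[...,2]>.09)&(W[...,2]<.25);P=W[m]
    if len(P)>20:print(' red',len(P),P.min(0),P.max(0));q=P[P[:,2]<.135];print(cv2.minAreaRect((q[:,:2]*1000).astype(np.float32)) if len(q)>5 else '')
    g=(S<60)&(W[...,2]>.05)&(W[...,2]<.122)&near
    v,u=np.nonzero(g);print(' grey',g.sum(),(u.min(),u.max(),v.min(),v.max()) if g.sum() else '')
s=r.read_state();print(s['position'],R.from_quat(s['ee_rot']).as_matrix()[:,1],s['contact_force'],s['grip_width'],s['gripper_force'])
E
python3 al.py
```

```text
wrist yel 48
 eye [231.1111 173.8889] [228 173   8   2   9] [0.4838 0.0434 0.0245]
 eye [249.6 174.9] [246 174   9   2  10] [0.492  0.0603 0.0248]
 eye [223.8571 186.8571] [222 185   5   4  14] [0.4949 0.0295 0.0153]
 eye [255.2    188.8667] [252 187   7   4  15] [0.5143 0.0587 0.0013]
 red 25 [0.501  0.0765 0.1551] [0.5124 0.0936 0.1642]

 grey 0 
scene yel 76
 eye [263.125 192.5  ] [259 189   9   8  40] [0.489  0.0402 0.0238]
 eye [270.6667 198.25  ] [267 195   8   8  36] [0.4999 0.0597 0.0239]
 grey 0 
[0.495  0.0607 0.1515] [0.3728 0.9279 0.0007] [-0.0645  0.0509 -0.2727] 0.5724640921832969 0.0
```

Dropped again. The 8.9 N reading at the start shows why: I moved sideways before the pins had cleared the stand's 80 mm uprights, and that most likely caused the first drop too. Locating the pliers.

>>> apply_moves:
  steps:
    - [-0.3,0,-60,60,0]
    - [-0.6,0,-120,80,0]
    - [-0.7,0,-180,80,0]
    - [-0.7,0,-220,80,0]

```text
time_s: 35.52
position: [0.4958, -0.1615, 0.2323]
ee_rot: [0.19, 0.982, -0.0, 0.001]
contact_force: [1.0, 0.5, -0.5]
grip_width: 0.85
gripper_force: 0.0
```

```bash
cat > find.py <<'E'
from h import *
np.set_printoptions(precision=4,suppress=True)
for n in('top','scene'):
    for i in range(2): d=snap(n)
    save(d,'f_'+n+'.npz')
    W=cloud(d);hsv=cv2.cvtColor(d['color'],cv2.COLOR_RGB2HSV).astype(int);H,S,V=hsv[...,0],hsv[...,1],hsv[...,2]
    m=((H<6)|(H>174))&(S>150)&(V>40)&(W[...,2]>-.01)&(W[...,2]<.25)
    nn,L,st,ce=cv2.connectedComponentsWithStats(m.astype(np.uint8))
    for i in range(1,nn):
        if st[i,4]>30:
            Q=W[L==i];print(n,ce[i],st[i],'min',Q.min(0),'max',Q.max(0),cv2.minAreaRect((Q[:,:2]*1000).astype(np.float32)),np.histogram(Q[:,2],bins=np.arange(0,.16,.02))[0])
    near=(np.hypot(W[...,0]-.49,W[...,1]-.05)<.05)
    yel=(H>15)&(H<35)&(S>70)&(V>60)&near
    nn,L,st,ce=cv2.connectedComponentsWithStats(yel.astype(np.uint8))
    for i in range(1,nn):
        if st[i,4]>15: print('eye',np.median(W[L==i],0))
    for nm,h0,h1,x,y in(('jar',95,115,.63,.165),('vial',95,115,.435,.105)):
        q=W[(H>h0)&(H<h1)&(S>100)&(np.hypot(W[...,0]-x,W[...,1]-y)<.06)&(W[...,2]>.035)&(W[...,2]<.08)]
        if len(q):print(nm,len(q),q.mean(0))
E
python3 find.py
python3 - <<'E'
from h import *
d=load('top0.npz');W=cloud(d);hsv=cv2.cvtColor(d['color'],cv2.COLOR_RGB2HSV).astype(int);H,S=hsv[...,0],hsv[...,1]
for nm,x,y in(('jar',.63,.165),('vial',.435,.105)):
    q=W[(H>95)&(H<115)&(S>100)&(np.hypot(W[...,0]-x,W[...,1]-y)<.06)&(W[...,2]>.035)&(W[...,2]<.08)];print(nm,len(q),q.mean(0))
E
```

```text
top [245.8281 181.0543] [220 154  48  50 663] min [ 0.5126  0.0338 -0.0018] max [0.6181 0.1315 0.034 ] ((556.92822265625, 85.80047607421875), (102.60113525390625, 71.86683654785156), 28.676881790161133) [104 547   0   0   0   0   0]
top [235.3521 279.8398] [219 255  33  51 693] min [ 0.3108  0.0641 -0.002 ] max [0.4091 0.1259 0.0296] ((359.2104187011719, 94.85365295410156), (27.094144821166992, 102.75975036621094), 65.37882995605469) [143 540   0   0   0   0   0]
eye [0.498  0.0578 0.0244]
eye [0.4901 0.0397 0.0246]
jar 423 [0.6669 0.1692 0.0598]
vial 138 [0.4312 0.1137 0.0504]
scene [302.196  158.1759] [286 142  34  33 449] min [ 0.3121  0.0666 -0.0033] max [0.4122 0.1253 0.0288] ((359.62841796875, 93.68107604980469), (31.896141052246094, 105.1733627319336), 67.19267272949219) [138 306   0   0   0   0   0]
scene [273.9014 225.75  ] [256 204  41  47 852] min [ 0.4932  0.0321 -0.0037] max [0.6123 0.1301 0.034 ] ((545.7509155273438, 84.47132873535156), (116.7680435180664, 73.18016052246094), 26.992692947387695) [279 558   0   0   0   0   0]
eye [0.489  0.0401 0.0237]
eye [0.4999 0.0595 0.0235]
jar 474 [0.671  0.1709 0.06  ]
vial 132 [0.4359 0.1152 0.0478]
jar 419 [0.66687562 0.16928631 0.05976557]
vial 137 [0.43120467 0.11374867 0.05035909]
```

Run:
```python
from h import *
np.set_printoptions(precision=4,suppress=True)
for n in('f_top.npz','f_scene.npz'):
    d=load(n);W=cloud(d);hsv=cv2.cvtColor(d['color'],cv2.COLOR_RGB2HSV).astype(int);H,S,V=hsv[...,0],hsv[...,1],hsv[...,2]
    P=W[((H<6)|(H>174))&(S>150)&(V>50)&(W[...,0]>.48)&(W[...,2]>.012)];P=P[np.isfinite(P[:,0])]
    a=np.radians(28.);e=np.array([np.cos(a),np.sin(a)]);f=np.array([-e[1],e[0]])
    c=np.array([.557,.0858]);u=(P[:,:2]-c)@e;v=(P[:,:2]-c)@f
    for k in np.arange(-.05,.05,.01):
        m=(v>k)&(v<k+.01)
        if m.sum()>5: print('v%.3f n%d z%.4f'%(k,m.sum(),np.median(P[m,2])),'u %.4f %.4f mean %.4f'%(u[m].min(),u[m].max(),u[m].mean()))
    m=v>-.005
    for q in(m&(u>0),m&(u<=0)): print('slope',np.polyfit(v[q],u[q],1),'vmax',v[q].max())
```

```text
v-0.040 n35 z0.0295 u -0.0470 0.0401 mean -0.0108
v-0.030 n133 z0.0302 u -0.0510 0.0455 mean -0.0053
v-0.020 n179 z0.0298 u -0.0509 0.0446 mean -0.0039
v-0.010 n52 z0.0267 u -0.0320 0.0263 mean -0.0038
v0.000 n52 z0.0270 u -0.0324 0.0260 mean -0.0030
v0.010 n52 z0.0267 u -0.0322 0.0262 mean -0.0022
v0.020 n52 z0.0272 u -0.0326 0.0258 mean -0.0029
v0.030 n30 z0.0263 u -0.0327 0.0243 mean -0.0029
slope [-0.0115  0.021 ] vmax 0.03620524010926092
slope [-0.0033 -0.0289] vmax 0.03563114483506167
v-0.040 n71 z0.0264 u -0.0478 0.0457 mean 0.0026
v-0.030 n146 z0.0306 u -0.0484 0.0472 mean 0.0083
v-0.020 n144 z0.0298 u -0.0485 0.0467 mean 0.0049
v-0.010 n68 z0.0257 u -0.0314 0.0282 mean 0.0012
v0.000 n73 z0.0253 u -0.0298 0.0276 mean 0.0008
v0.010 n73 z0.0257 u -0.0308 0.0280 mean -0.0007
v0.020 n75 z0.0246 u -0.0326 0.0280 mean 0.0001
v0.030 n40 z0.0257 u -0.0302 0.0277 mean 0.0009
slope [-0.0065  0.0248] vmax 0.03658242267998924
slope [ 0.0013 -0.0252] vmax 0.036123033695551296
```

>>> apply_moves:
  steps:
    - [-0.7,8,55,0,-0.9]
    - [-0.65,16,110,0,-1.8]
    - [-0.6,26,165,0,-2.7]
    - [-0.55,36,220,0,-3.6]
    - [-0.55,45,273,0,-4.0]

```text
time_s: 36.35
position: [0.5391, 0.1174, 0.2318]
ee_rot: [0.514, 0.858, 0.0, 0.0]
contact_force: [0.2, -0.0, 0.8]
grip_width: 0.777
gripper_force: 0.0
```

>>> apply_moves:
  steps:
    - [-0.55,0,0,-50,0]
    - [-0.55,0,0,-105,0]
    - [-0.55,0,0,-150,0]
    - [-0.55,0,0,-165,0]
    - [-0.55,0,0,-165,0]

```text
time_s: 36.98
position: [0.5394, 0.1146, 0.0664]
ee_rot: [0.514, 0.858, 0.0, -0.001]
contact_force: [-0.1, 0.3, 1.3]
grip_width: 0.779
gripper_force: 0.0
```

```bash
cat > st.py <<'E'
from h import *
from scipy.spatial.transform import Rotation as R
np.set_printoptions(precision=4,suppress=True)
for i in range(2): snap('top')
s=r.read_state();y=R.from_quat(s['ee_rot']).as_matrix()[:,1];print(s['time_s'],s['position'],np.degrees(np.arctan2(y[1],y[0])),s['contact_force'],s['grip_width'],s['gripper_force'])
E
python3 st.py
```

```text
37.075 [0.5411 0.1142 0.0681] 28.10835811076992 [ 0.7524 -0.9223  0.2919] 0.7754490213381093 0.0
```

Good. Now down to z ≈ 0.004 and pinch.

>>> apply_moves:
  steps:
    - [-0.55,0,-2,-30,0]
    - [-0.55,0,-2,-50,0]
    - [-0.5,0,-2,-60,0]
    - [-0.45,0,-2,-64,0]
    - [-0.42,0,-2,-64,0]

```text
time_s: 37.7
position: [0.5404, 0.111, 0.0026]
ee_rot: [0.515, 0.857, 0.0, 0.0]
contact_force: [0.0, 0.7, 0.4]
grip_width: 0.713
gripper_force: 0.0
```

>>> apply_moves:
  steps:
    - [-0.36,0,0,0,0]
    - [-0.3,0,0,0,0]
    - [-0.24,0,0,0,0]
    - [-0.24,0,0,0,0]
  force: 30

```text
time_s: 38.2
position: [0.5403, 0.1114, 0.0027]
ee_rot: [0.515, 0.857, 0.001, 0.0]
contact_force: [-1.1, 2.9, 3.7]
grip_width: 0.624
gripper_force: 10.9
```

>>> apply_moves:
  steps:
    - [-0.24,0,0,8,0]
    - [-0.24,1,-2,20,0]
    - [-0.24,2,-4,34,0]
    - [-0.24,3,-7,50,0]
    - [-0.24,5,-10,66,0]

```text
time_s: 38.83
position: [0.5454, 0.1004, 0.0697]
ee_rot: [0.515, 0.857, 0.0, 0.0]
contact_force: [0.3, -1.3, -2.3]
grip_width: 0.62
gripper_force: 10.8
```

```bash
python3 tilt2.py 28.1
```

```text
z0.00 n127 g 0.0063..0.0618 u -0.0292..0.0492
z0.01 n161 g 0.0087..0.0619 u -0.0286..0.0491
z0.02 n474 g 0.0108..0.0617 u -0.0425..0.0483
[0.5455 0.1004 0.0687] [-0.6579  0.2411 -1.5323] [0.0816 0.0757 0.0266] 0.6208730769315935 10.832954943180084
```

>>> apply_moves:
  steps:
    - [-0.3,0,0,0,0]
    - [-0.3,0,0,45,0]
    - [-0.3,0,0,45,0]
    - [-0.3,0,0,20,0]
    - [-0.3,0,0,65,0]

```text
time_s: 39.65
position: [0.5404, 0.0986, 0.1275]
ee_rot: [0.515, 0.857, -0.004, -0.005]
contact_force: [-0.7, 0.4, -1.0]
grip_width: 0.649
gripper_force: 10.3
```

```bash
python3 tilt2.py 28.1
```

```text
z-0.04 n65 g 0.0075..0.0387 u -0.0189..0.0497
z-0.03 n333 g 0.0074..0.0385 u -0.0428..0.0496
z-0.02 n271 g 0.0006..0.0330 u -0.0404..0.0461
z-0.01 n106 g -0.0025..0.0228 u -0.0246..0.0305
z0.00 n66 g 0.0015..0.0174 u -0.0256..0.0294
z0.01 n28 g -0.0150..0.0106 u -0.0271..0.0265
[0.5451 0.1006 0.1328] [-0.4991  0.0555 -2.7825] [ 0.0283  0.0842 -0.0501] 0.6474938121280973 10.346721857786179
```

>>> apply_moves:
  steps:
    - [-0.31,0,0,-30,0]
    - [-0.31,0,0,30,0]
    - [-0.31,0,0,-30,0]
    - [-0.31,0,0,30,0]
    - [-0.31,0,0,30,0]

```text
time_s: 40.48
position: [0.5461, 0.102, 0.1635]
ee_rot: [0.515, 0.857, 0.001, -0.001]
contact_force: [1.1, 0.6, -1.5]
grip_width: 0.66
gripper_force: 10.3
```

```bash
python3 tilt2.py 28.1
```

```text
z-0.05 n38 g -0.0014..0.0264 u -0.0411..0.0511
z-0.04 n235 g -0.0042..0.0259 u -0.0424..0.0508
z-0.03 n330 g -0.0020..0.0230 u -0.0385..0.0491
z-0.02 n102 g -0.0080..0.0160 u -0.0243..0.0308
z-0.01 n80 g -0.0103..0.0133 u -0.0247..0.0301
z0.00 n37 g -0.0144..0.0106 u -0.0255..0.0301
z0.01 n14 g -0.0037..0.0068 u -0.0278..-0.0203
[0.5442 0.0999 0.1621] [ 0.3984 -0.6396 -2.7835] [ 0.0202 -0.0304  0.0361] 0.6543292410217556 10.330821025781916
```

>>> apply_moves:
  steps:
    - [-0.31,0,0,-20,0]
    - [-0.31,0,0,35,0]
    - [-0.24,-2,8,35,0.3]
    - [-0.2,-8,26,35,1.0]
    - [-0.2,-16,52,35,1.8]

```text
time_s: 41.3
position: [0.5284, 0.1516, 0.1962]
ee_rot: [0.373, 0.928, -0.001, -0.0]
contact_force: [0.6, 0.4, -2.6]
grip_width: 0.605
gripper_force: 11.2
```

>>> apply_moves:
  steps:
    - [-0.2,-8,28,0,0.9]
    - [-0.2,-16,58,0,1.8]
    - [-0.2,-24,88,0,2.7]
    - [-0.2,-32,118,0,3.6]
    - [-0.2,-40,140,0,4.5]

```text
time_s: 41.92
position: [0.4878, 0.2936, 0.1962]
ee_rot: [-0.013, 1.0, -0.001, -0.001]
contact_force: [0.4, 0.2, -2.1]
grip_width: 0.602
gripper_force: 11.2
```

>>> apply_moves:
  steps:
    - [-0.2,-1,8,0,0.3]
    - [-0.2,-2,14,0,0.3]
    - [-0.2,-2,14,0,0.3]

```text
time_s: 42.3
position: [0.4874, 0.3062, 0.1978]
ee_rot: [-0.034, 0.999, -0.0, -0.0]
contact_force: [0.2, 0.4, -2.0]
grip_width: 0.605
gripper_force: 11.2
```

```bash
python3 tilt2.py 94.1; python3 st.py
```

```text
z-0.05 n103 g 0.0211..0.0249 u -0.0446..0.0471
z-0.04 n489 g -0.0048..0.0230 u -0.0456..0.0474
z-0.03 n170 g 0.0021..0.0215 u -0.0343..0.0466
z-0.02 n69 g -0.0038..0.0161 u -0.0254..0.0263
z-0.01 n60 g -0.0054..0.0131 u -0.0256..0.0264
z0.00 n59 g -0.0108..0.0106 u -0.0245..0.0256
z0.01 n90 g -0.0149..0.0077 u -0.0234..0.0252
[0.4877 0.3058 0.1983] [-0.764  -0.7213 -2.3438] [-0.0005  0.0601  0.0314] 0.6042594438693838 11.191855072975159
42.6 [0.4875 0.3061 0.1984] 93.95839402324297 [-0.3791 -0.0604 -2.2   ] 0.5965490465460088 11.191824674606323
```

>>> apply_moves:
  steps:
    - [-0.2,0,3,-18,0]
    - [-0.2,0,3,-40,0]
    - [-0.2,0,3,-58,0]
    - [-0.2,0,3,-66,0]
    - [-0.2,0,3,-70,0]

```text
time_s: 43.22
position: [0.4869, 0.3098, 0.1276]
ee_rot: [-0.035, 0.999, 0.0, -0.0]
contact_force: [0.2, 0.9, -0.8]
grip_width: 0.603
gripper_force: 11.2
```

>>> apply_moves:
  steps:
    - [-0.2,0,0,-3,0]
    - [-0.2,0,0,-6,0]
    - [-0.2,0,0,-9,0]
    - [-0.2,0,0,-9,0]

```text
time_s: 43.72
position: [0.4897, 0.3121, 0.1227]
ee_rot: [-0.035, 0.999, 0.002, 0.003]
contact_force: [1.7, 0.0, 12.1]
grip_width: 0.598
gripper_force: 11.2
```

```bash
python3 tilt2.py 94.1
```

```text
z-0.05 n58 g -0.0006..0.0218 u -0.0475..0.0450
z-0.04 n275 g -0.0090..0.0218 u -0.0475..0.0469
z-0.03 n359 g -0.0019..0.0199 u -0.0454..0.0448
z-0.02 n57 g -0.0040..0.0139 u -0.0260..0.0257
z-0.01 n43 g -0.0043..0.0122 u -0.0256..0.0251
z0.00 n53 g -0.0093..0.0111 u -0.0245..0.0257
z0.01 n69 g -0.0172..0.0094 u -0.0234..0.0254
z0.02 n35 g -0.0060..0.0068 u -0.0230..0.0254
[0.4897 0.312  0.1227] [ 0.1449  0.728  11.465 ] [-0.0166 -0.2678 -0.0715] 0.6033934851725465 11.209234446287155
```

>>> apply_moves:
  steps:
    - [-0.2,4,0,0,0]
    - [-0.2,8,0,-2,0]
    - [-0.2,8,0,-3,0]
    - [-0.4,8,0,-3,0]
    - [-0.6,8,0,-3,0]

```text
time_s: 44.55
position: [0.4951, 0.3096, 0.1164]
ee_rot: [-0.035, 0.999, -0.0, 0.0]
contact_force: [-0.1, 0.3, 0.8]
grip_width: 0.802
gripper_force: 0.0
```

>>> apply_moves:
  steps:
    - [-0.6,0,0,0,0]
    - [-0.6,0,0,0,0]

```text
time_s: 44.8
position: [0.4949, 0.3096, 0.1161]
ee_rot: [-0.035, 0.999, -0.0, -0.0]
contact_force: [0.1, -0.4, 0.1]
grip_width: 0.798
gripper_force: 0.0
```

```bash
python3 tilt2.py 94.1;  python3 - <<'E'
from h import *
d,W,P,red=pl('scene');P=P[(abs(P[:,1]-.31)<.07)&(P[:,2]<.16)]
q=P[(P[:,2]>.083)&(P[:,2]<.108)]
for a,b in((-.05,-.03),(-.015,.015),(.03,.05)):
    k=q[(q[:,1]-.31>a)&(q[:,1]-.31<b)];print(a,len(k),np.percentile(k[:,2],[10,50,90]),np.percentile(k[:,0],[3,97]))
print(cv2.minAreaRect((q[q[:,2]<.097][:,:2]*1000).astype(np.float32)))
E
```

```text
z-0.05 n20 g 0.0123..0.0162 u -0.0443..0.0434
z-0.04 n85 g 0.0018..0.0179 u -0.0464..0.0470
z-0.03 n588 g -0.0104..0.0168 u -0.0450..0.0467
z-0.02 n48 g -0.0062..0.0145 u -0.0276..0.0295
z-0.01 n44 g -0.0037..0.0143 u -0.0277..0.0288
z0.00 n52 g -0.0061..0.0144 u -0.0277..0.0287
z0.01 n54 g -0.0058..0.0145 u -0.0275..0.0294
z0.02 n99 g -0.0097..0.0139 u -0.0276..0.0294
[0.4951 0.3097 0.1162] [ 0.1827 -0.0178 -0.3337] [-0.0179  0.0091  0.0283] 0.79940339900065 0.0
-0.05 126 [0.08697994 0.09028861 0.09220658] [0.48670077 0.51441466]
-0.015 224 [0.08829373 0.09042059 0.09222211] [0.48345544 0.51186611]
0.03 126 [0.08718866 0.09046692 0.09249344] [0.48378423 0.50920575]
((497.1860046386719, 311.2213134765625), (30.78464698791504, 96.13587951660156), 3.9198575019836426)
```

Pliers seated again. Regrasp, lift 80 mm straight up so the pins clear the uprights, then carry.

>>> apply_moves:
  steps:
    - [-0.55,1.5,0.5,-8,0]
    - [-0.45,1.5,0.5,-14,0]
    - [-0.36,1.5,0.5,-14,0]
    - [-0.25,1.5,0.5,-14,0]
    - [-0.15,1.5,0.5,-14,0]
  force: 60

```text
time_s: 45.82
position: [0.4964, 0.3109, 0.1031]
ee_rot: [-0.035, 0.999, 0.0, 0.0]
contact_force: [-1.8, -0.6, 6.0]
grip_width: 0.578
gripper_force: 11.6
```

>>> apply_moves:
  steps:
    - [-0.15,0,0,0,0]
    - [-0.15,0,0,15,0]
    - [-0.15,0,0,38,0]
    - [-0.15,0,0,62,0]
    - [-0.15,0,0,84,0]

```text
time_s: 46.45
position: [0.4969, 0.3105, 0.1887]
ee_rot: [-0.035, 0.999, 0.0, 0.001]
contact_force: [-0.7, 0.5, -1.7]
grip_width: 0.58
gripper_force: 11.6
```

>>> apply_moves:
  steps:
    - [-0.15,0,-12,4,-0.2]
    - [-0.15,0,-36,4,-0.6]
    - [-0.15,0,-68,4,-1.0]
    - [-0.15,0,-100,4,-1.4]
    - [-0.15,0,-132,4,-1.8]

```text
time_s: 47.08
position: [0.4962, 0.1758, 0.1897]
ee_rot: [0.124, 0.992, -0.001, -0.0]
contact_force: [0.8, -0.2, -2.2]
grip_width: 0.574
gripper_force: 11.6
```

>>> apply_moves:
  steps:
    - [-0.15,0,-32,0,-0.4]
    - [-0.15,-1,-64,-10,-0.8]
    - [-0.15,-2,-94,-25,-1.0]
    - [-0.15,-2,-118,-45,-1.0]
    - [-0.15,-2,-129,-60,-1.0]

```text
time_s: 47.7
position: [0.494, 0.047, 0.1287]
ee_rot: [0.209, 0.978, -0.001, -0.001]
contact_force: [-0.2, 1.4, -2.4]
grip_width: 0.581
gripper_force: 11.6
```

```bash
python3 tilt2.py 66; python3 al.py
```

```text
z-0.03 n67 g -0.0108..0.0150 u -0.0451..0.0482
z-0.02 n460 g -0.0118..0.0147 u -0.0444..0.0467
z-0.01 n59 g -0.0106..0.0130 u -0.0253..0.0242
z0.00 n47 g -0.0110..0.0127 u -0.0250..0.0244
z0.01 n51 g -0.0109..0.0124 u -0.0235..0.0228
z0.02 n52 g -0.0110..0.0123 u -0.0245..0.0223
z0.03 n78 g -0.0104..0.0125 u -0.0251..0.0218
[0.4945 0.0504 0.1303] [ 0.6286  0.2275 -1.8587] [0.0965 0.0139 0.0292] 0.5788137982087537 11.61705806851387
wrist yel 158
 eye [234.9481 180.7922] [227 176  14  14  77] [0.4862 0.042  0.0252]
 eye [254.0857 182.0429] [250 177  10  16  70] [0.4939 0.057  0.025 ]
 eye [261.8182 182.0909] [261 180   3   5  11] [0.4984 0.0637 0.0251]
 red 8429 [0.463  0.0046 0.1037] [0.5217 0.0991 0.1711]
((494.7116394042969, 50.58989334106445), (96.24694061279297, 30.14356803894043), 66.0213623046875)
 grey 427 (np.int64(193), np.int64(301), np.int64(185), np.int64(197))
scene yel 75
 eye [263.2051 192.5128] [259 189   9   8  39] [0.4893 0.0407 0.0238]
 eye [270.75   198.1944] [267 195   9   8  36] [0.4995 0.0598 0.0235]
 red 831 [0.4722 0.0034 0.0999] [0.5285 0.0991 0.1818]
((496.2839660644531, 51.56446075439453), (94.59754943847656, 30.875656127929688), 65.6549072265625)
 grey 144 (np.int64(250), np.int64(279), np.int64(164), np.int64(194))
[0.4949 0.0501 0.1308] [0.4048 0.9144 0.0006] [ 0.4979  0.8712 -2.9418] 0.5735273948730857 11.617031693458557
```

Run:
```python
from h import *
np.set_printoptions(precision=4,suppress=True)
a=np.radians(66);e=np.array([np.cos(a),np.sin(a)]);f=np.array([np.sin(a),-np.cos(a)]);c=np.array([.4945,.0500])
for n in('wrist','scene'):
    d=load('al_'+n+'.npz');W=cloud(d);hsv=cv2.cvtColor(d['color'],cv2.COLOR_RGB2HSV).astype(int);H,S,V=hsv[...,0],hsv[...,1],hsv[...,2]
    near=np.hypot(W[...,0]-.4945,W[...,1]-.05)<.04
    for lo,hi in((.036,.049),(.049,.062),(.062,.085),(.085,.098)):
        m=near&(W[...,2]>lo)&(W[...,2]<hi)&(S<90);Q=W[m]
        u=(Q[:,:2]-c)@e;g=(Q[:,:2]-c)@f
        for s,q in(('+',u>0),('-',u<=0)):
            if q.sum()>3:print(n,lo,s,q.sum(),'u %.4f %.4f g %.4f %.4f'%(*np.percentile(u[q],[3,97]),*np.percentile(g[q],[3,97])),np.median(Q[q,2]))
    yel=(H>15)&(H<35)&(S>70)&(V>60)&near&(W[...,2]<.03)&(W[...,2]>.02);Q=W[yel];u=(Q[:,:2]-c)@e;g=(Q[:,:2]-c)@f
    for s,q in(('+',u>0),('-',u<=0)):print(n,'eye',s,q.sum(),'u %.4f %.4f g %.4f %.4f'%(*np.percentile(u[q],[1,99]),*np.percentile(g[q],[1,99])))
```

```text
wrist 0.049 + 86 u 0.0111 0.0203 g -0.0068 -0.0013 0.05696510307766148
wrist 0.049 - 87 u -0.0186 -0.0095 g -0.0067 -0.0014 0.0570004341769427
wrist 0.062 + 26 u 0.0122 0.0188 g -0.0044 -0.0025 0.06522003838769691
wrist 0.062 - 22 u -0.0175 -0.0113 g -0.0042 -0.0025 0.06572919676950587
wrist eye + 79 u 0.0032 0.0154 g -0.0067 0.0061
wrist eye - 77 u -0.0184 -0.0062 g -0.0072 0.0048
scene 0.049 + 28 u 0.0126 0.0216 g -0.0065 0.0071 0.05618043509694459
scene 0.049 - 33 u -0.0197 -0.0088 g -0.0065 0.0075 0.05584219043035932
scene 0.062 + 27 u 0.0138 0.0202 g -0.0002 0.0052 0.07434044342549329
scene 0.062 - 31 u -0.0177 -0.0099 g -0.0013 0.0046 0.07239829532766662
scene eye + 35 u 0.0043 0.0170 g -0.0066 0.0070
scene eye - 36 u -0.0181 -0.0035 g -0.0073 0.0062
```

>>> apply_moves:
  steps:
    - [-0.2,-1.4,-1.5,0,0]
    - [-0.26,-1.4,-1.5,0,0]
    - [-0.3,-1.4,-1.5,0,0]
    - [-0.33,-1.4,-1.5,-2,0]
    - [-0.33,-1.4,-1.5,-6,0]

```text
time_s: 48.82
position: [0.4933, 0.0477, 0.1242]
ee_rot: [0.208, 0.978, 0.0, 0.0]
contact_force: [0.1, -0.3, -1.3]
grip_width: 0.669
gripper_force: 10.1
```

>>> apply_moves:
  steps:
    - [-0.33,0,0,-4,0]
    - [-0.33,0,0,-8,0]
    - [-0.33,0,0,-11,0]
    - [-0.33,0,0,-13,0]
    - [-0.33,0,0,-15,0]

```text
time_s: 49.45
position: [0.4933, 0.0479, 0.1093]
ee_rot: [0.208, 0.978, 0.0, 0.0]
contact_force: [0.3, -0.6, -2.9]
grip_width: 0.662
gripper_force: 10.2
```

```bash
python3 st.py
```

```text
49.55 [0.4932 0.0477 0.1092] 66.04240380193326 [ 0.0143 -0.2402 -1.214 ] 0.6680640006250504 10.167257487773895
```

Pins are in the eyes with no contact force. Lower 3 mm more, spread, lift.

>>> apply_moves:
  steps:
    - [-0.3,0,0,-2,0]
    - [-0.2,0,0,-3,0]
    - [-0.1,0,0,-3,0]
    - [0.0,0,0,-3,0]
    - [0.1,0,0,-3,0]

```text
time_s: 50.18
position: [0.4939, 0.0481, 0.1067]
ee_rot: [0.208, 0.978, 0.0, 0.001]
contact_force: [1.0, 0.5, 4.0]
grip_width: 0.453
gripper_force: 22.0
```

>>> apply_moves:
  steps:
    - [0.15,0,0,0,0]
    - [0.15,0,0,0,0]
    - [0.15,0,0,5,0]
    - [0.15,0,0,14,0]
    - [0.15,0,0,26,0]

```text
time_s: 50.8
position: [0.4926, 0.0478, 0.1326]
ee_rot: [0.207, 0.978, -0.0, -0.001]
contact_force: [0.1, 0.1, -2.7]
grip_width: 0.431
gripper_force: 21.6
```

```bash
cat > rg.py <<'E'
from h import *
import sys
np.set_printoptions(precision=4,suppress=True)
s=r.read_state();p0=s['position']
from scipy.spatial.transform import Rotation as R
y=R.from_quat(s['ee_rot']).as_matrix()[:,1];e=y[:2];f=np.array([e[1],-e[0]])
for n in('wrist','scene'):
    for i in range(2): d=snap(n)
    p=r.read_state()['position'];W=cloud(d);hsv=cv2.cvtColor(d['color'],cv2.COLOR_RGB2HSV).astype(int);H,S,V=hsv[...,0],hsv[...,1],hsv[...,2]
    near=np.hypot(W[...,0]-p[0],W[...,1]-p[1])<.07
    yel=(H>15)&(H<35)&(S>70)&(V>60)&near&(abs(W[...,2]-p[2]+.08)<.03);Q=W[yel];u=(Q[:,:2]-p[:2])@e;g=(Q[:,:2]-p[:2])@f
    for k,q in(('+',u>0),('-',u<=0)):
        if q.sum()>4:print(n,'eye',k,q.sum(),'u %.4f %.4f g %.4f %.4f'%(*np.percentile(u[q],[2,98]),*np.percentile(g[q],[2,98])),'dz',np.median(Q[q,2]-p[2]))
    wh=(S<50)&(V>90)&near&(W[...,2]<p[2]-.06)&(W[...,2]>p[2]-.11);Q=W[wh];u=(Q[:,:2]-p[:2])@e;g=(Q[:,:2]-p[:2])@f
    if len(Q)>10:
        k=g<-.03;print(n,'white',len(Q),'g %.4f %.4f u %.4f %.4f'%(*np.percentile(g,[1,99]),*np.percentile(u,[1,99])),'far part',k.sum(),(np.median(u[k]),np.median(Q[k,2]-p[2])) if k.sum() else '')
        k=g<np.percentile(g,4);print('  hinge u %.4f g %.4f dz %.4f'%(np.median(u[k]),np.median(g[k]),np.median(Q[k,2]-p[2])))
s=r.read_state();print(s['time_s'],s['position'],e,s['contact_force'],s['grip_width']*85,s['gripper_force'])
E
python3 rg.py
```

```text
wrist eye + 29 u 0.0116 0.0145 g -0.0054 0.0010 dz -0.08114117628435544
wrist eye - 48 u -0.0206 -0.0136 g -0.0082 0.0007 dz -0.0810719187164761
wrist white 1070 g -0.0490 -0.0026 u -0.0264 0.0258 far part 463 (np.float64(0.0007823411766896155), np.float64(-0.08094754807046056))
  hinge u 0.0016 g -0.0481 dz -0.0810
scene eye + 17 u 0.0128 0.0266 g -0.0112 0.0082 dz -0.08283019444420736
scene eye - 17 u -0.0192 -0.0110 g -0.0071 0.0069 dz -0.08209739919967463
scene white 36 g -0.0290 0.0039 u -0.0233 0.0272 far part 0 
  hinge u 0.0260 g -0.0288 dz -0.0803
51.0 [0.4934 0.0476 0.1326] [0.4057 0.914 ] [ 0.9403  0.0106 -1.8966] 36.343358804357216 21.519796550273895
```

The ring is held level and spread (hinge and eyes at the same height, 10.8 mm per side). Carrying it to above the hub.

>>> apply_moves:
  steps:
    - [0.15,0,0,14,0]
    - [0.15,5,-8,34,0]
    - [0.15,14,-26,52,0]
    - [0.15,28,-53,64,0]
    - [0.15,42,-80,66,0]

```text
time_s: 51.62
position: [0.5362, -0.0328, 0.2]
ee_rot: [0.207, 0.978, 0.0, 0.001]
contact_force: [0.3, 0.4, -3.8]
grip_width: 0.431
gripper_force: 21.5
```

>>> apply_moves:
  steps:
    - [0.15,15,-28,0,0]
    - [0.15,30,-58,0,0]
    - [0.15,46,-88,0,0]
    - [0.15,62,-118,0,0]
    - [0.15,76,-146,0,0]

```text
time_s: 52.25
position: [0.6116, -0.1795, 0.1988]
ee_rot: [0.208, 0.978, 0.0, -0.0]
contact_force: [0.3, 0.2, -3.1]
grip_width: 0.431
gripper_force: 21.5
```

>>> apply_moves:
  steps:
    - [0.15,11,-22,0,0]
    - [0.15,18,-36,0,0]
    - [0.15,21,-41,0,0]
    - [0.15,21,-41,0,0]

```text
time_s: 52.75
position: [0.6322, -0.2186, 0.1984]
ee_rot: [0.207, 0.978, 0.0, -0.0]
contact_force: [-0.6, -0.0, -2.8]
grip_width: 0.433
gripper_force: 21.5
```

```bash
python3 rg.py
python3 - <<'E'
from h import *
np.set_printoptions(precision=4,suppress=True)
for n in('wrist','scene'):
    d=snap(n);W=cloud(d)
    m=(W[...,2]>.088)&(W[...,2]<.097)&(np.hypot(W[...,0]-.613,W[...,1]+.209)<.025);Q=W[m];print(n,'hub',len(Q),Q.min(0),Q.max(0),cv2.minEnclosingCircle((Q[:,:2]*1000).astype(np.float32)) if len(Q) else '')
E
```

```text
wrist eye + 42 u 0.0058 0.0177 g -0.0334 0.0003 dz -0.08210947424835531
wrist eye - 67 u -0.0227 -0.0042 g -0.0274 0.0001 dz -0.0819394401682926
wrist white 1700 g -0.0480 -0.0042 u -0.0256 0.0252 far part 700 (np.float64(-0.0002169481140901566), np.float64(-0.0820289382661428))
  hinge u 0.0006 g -0.0472 dz -0.0815
scene eye + 21 u 0.0099 0.0271 g -0.0234 0.0077 dz -0.08420928468556313
scene eye - 17 u -0.0204 -0.0111 g -0.0032 0.0058 dz -0.08315623273880471
scene white 179 g -0.0491 0.0026 u -0.0193 0.0276 far part 86 (np.float64(0.0015556483727479312), np.float64(-0.08311958332842564))
  hinge u 0.0025 g -0.0481 dz -0.0820
52.95 [ 0.632  -0.2181  0.1985] [0.4056 0.9141] [-1.1253 -0.336  -3.7521] 36.82306385377007 21.53576910495758
wrist hub 1292 [ 0.5946 -0.2295  0.088 ] [ 0.6315 -0.1911  0.0953] ((613.4564208984375, -210.38516235351562), 19.302715301513672)Traceback (most recent call last):
  File "<stdin>", line 4, in <module>
  File "h.py", line 4, in snap
    s=r.read_state(); d=eyes.snapshot(n)
                        ~~~~~~~~~~~~~^^^
ValueError: 200 camera calls are used up
```

Camera budget is spent, so from here I go by position and force. Centre is within 1 mm; lowering over the hub.

>>> apply_moves:
  steps:
    - [0.15,0,-0.5,-6,0]
    - [0.15,0,-0.5,-13,0]
    - [0.15,0,-0.5,-18,0]
    - [0.15,0,-0.5,-21,0]
    - [0.15,0,-0.5,-23,0]

```text
time_s: 53.62
position: [0.6322, -0.2197, 0.1751]
ee_rot: [0.208, 0.978, 0.0, -0.0]
contact_force: [0.1, -0.4, -2.3]
grip_width: 0.427
gripper_force: 21.5
```

>>> apply_moves:
  steps:
    - [0.15,0,0.5,-2,0]
    - [0.15,0,0.5,-4,0]
    - [0.15,0,0.5,-6,0]
    - [0.15,0,0.5,-7,0]
    - [0.15,0,0.5,-7,0]

```text
time_s: 54.25
position: [0.6324, -0.2193, 0.1687]
ee_rot: [0.208, 0.978, -0.0, 0.0]
contact_force: [-0.8, -0.8, 1.2]
grip_width: 0.432
gripper_force: 21.7
```

>>> apply_moves:
  steps:
    - [0.15,0,0,-1.5,0]
    - [0.15,0,0,-3,0]
    - [0.15,0,0,-4.5,0]
    - [0.15,0,0,-5.5,0]
    - [0.15,0,0,-5.5,0]

```text
time_s: 54.88
position: [0.6324, -0.2193, 0.1629]
ee_rot: [0.208, 0.978, 0.0, 0.0]
contact_force: [-0.3, -1.5, 1.8]
grip_width: 0.426
gripper_force: 21.8
```

>>> apply_moves:
  steps:
    - [0.15,0,0,-1,0]
    - [0.15,0,0,-2,0]
    - [0.15,0,0,-2,0]

```text
time_s: 55.25
position: [0.6326, -0.2194, 0.1618]
ee_rot: [0.208, 0.978, -0.0, 0.001]
contact_force: [-0.1, -0.1, 6.3]
grip_width: 0.429
gripper_force: 22.1
```

Pushing about 9 N at the washer's stop. Contract the ring gradually, following the eyes outward by 3.5 mm.

>>> apply_moves:
  steps:
    - [0.05,0.6,-0.3,0,0]
    - [-0.05,1.3,-0.6,0,0]
    - [-0.15,2,-0.9,0,0]
    - [-0.25,2.6,-1.2,0,0]
    - [-0.32,3.2,-1.4,0,0]

```text
time_s: 55.88
position: [0.6352, -0.2211, 0.1602]
ee_rot: [0.208, 0.978, -0.0, -0.0]
contact_force: [1.6, 0.1, -1.5]
grip_width: 0.662
gripper_force: 10.5
```

>>> apply_moves:
  steps:
    - [-0.32,0,0,0,0]
    - [-0.32,0,0,0,0]
    - [-0.32,0,0,0,0]

```text
time_s: 56.25
position: [0.6352, -0.221, 0.1604]
ee_rot: [0.208, 0.978, -0.0, -0.0]
contact_force: [1.4, -2.3, -2.4]
grip_width: 0.658
gripper_force: 10.4
```

>>> apply_moves:
  steps:
    - [-0.33,0.5,-0.2,0,0]
    - [-0.33,0.5,-0.2,3,0]
    - [-0.33,0.5,-0.2,7,0]
    - [-0.33,0.5,-0.2,12,0]
    - [-0.33,0.5,-0.2,18,0]

```text
time_s: 56.88
position: [0.6358, -0.2208, 0.1793]
ee_rot: [0.207, 0.978, -0.0, -0.0]
contact_force: [0.8, 0.6, -2.5]
grip_width: 0.665
gripper_force: 10.1
```

Grip force is back to the pliers' own 10 N spring at 56 mm width, so the ring has contracted, and the pins came out cleanly. Tighten the hold and return the pliers high over everything.

>>> apply_moves:
  steps:
    - [-0.25,0,0,8,0]
    - [-0.15,0,0,17,0]
    - [-0.15,-2,8,20,0.1]
    - [-0.15,-7,28,20,0.3]
    - [-0.15,-15,57,20,0.5]

```text
time_s: 57.5
position: [0.6202, -0.1624, 0.1985]
ee_rot: [0.164, 0.987, 0.0, -0.0]
contact_force: [-0.0, 0.5, -3.1]
grip_width: 0.58
gripper_force: 11.6
```

>>> apply_moves:
  steps:
    - [-0.15,-9,33,0,0.2]
    - [-0.15,-18,68,0,0.4]
    - [-0.15,-27,104,0,0.6]
    - [-0.15,-36,140,0,0.8]
    - [-0.15,-46,176,0,1.0]

```text
time_s: 58.12
position: [0.5737, 0.0148, 0.1988]
ee_rot: [0.076, 0.997, 0.0, -0.0]
contact_force: [0.6, 0.2, -2.2]
grip_width: 0.577
gripper_force: 11.6
```

>>> apply_moves:
  steps:
    - [-0.15,-9,36,0,0.2]
    - [-0.15,-19,72,0,0.4]
    - [-0.15,-28,108,0,0.6]
    - [-0.15,-37,144,0,0.8]
    - [-0.15,-46,180,0,1.0]

```text
time_s: 58.75
position: [0.5272, 0.1944, 0.1988]
ee_rot: [-0.011, 1.0, -0.0, -0.0]
contact_force: [-0.7, 0.1, -2.5]
grip_width: 0.576
gripper_force: 11.6
```

>>> apply_moves:
  steps:
    - [-0.15,-9,36,0,0.2]
    - [-0.15,-18,70,0,0.3]
    - [-0.15,-26,100,0,0.3]
    - [-0.15,-31,117,0,0.3]
    - [-0.15,-31,118,0,0.3]

```text
time_s: 59.38
position: [0.4956, 0.3126, 0.199]
ee_rot: [-0.038, 0.999, 0.0, -0.0]
contact_force: [-0.4, -0.3, -2.7]
grip_width: 0.575
gripper_force: 11.6
```

>>> apply_moves:
  steps:
    - [-0.15,2,-2.5,-4,0]
    - [-0.15,2,-2.5,-30,0]
    - [-0.15,2,-2.5,-58,0]
    - [-0.15,2,-2.5,-78,0]
    - [-0.15,2,-2.5,-86,0]

```text
time_s: 60.0
position: [0.4998, 0.3063, 0.1114]
ee_rot: [-0.035, 0.999, -0.001, -0.001]
contact_force: [-0.9, 0.7, -1.6]
grip_width: 0.58
gripper_force: 11.6
```

>>> apply_moves:
  steps:
    - [-0.15,0,0,-3,0]
    - [-0.15,0,0,-6,0]
    - [-0.15,0,0,-8,0]
    - [-0.15,0,0,-9,0]

```text
time_s: 60.5
position: [0.5001, 0.3078, 0.1041]
ee_rot: [-0.035, 0.999, 0.0, 0.0]
contact_force: [-0.5, -0.5, -2.2]
grip_width: 0.574
gripper_force: 11.6
```

>>> apply_moves:
  steps:
    - [-0.15,0,0,-1,0]
    - [-0.15,0,0,-2,0]
    - [-0.15,0,0,-3,0]

```text
time_s: 60.88
position: [0.5002, 0.3089, 0.1027]
ee_rot: [-0.035, 0.999, 0.001, 0.001]
contact_force: [-2.9, 0.0, 14.2]
grip_width: 0.578
gripper_force: 11.7
```

Seated at the expected height (contact at z 0.103). Release, rise and withdraw.

>>> apply_moves:
  steps:
    - [-0.25,0,0,1,0]
    - [-0.4,0,0,1,0]
    - [-0.6,0,0,1,0]
    - [-0.7,0,0,1,0]
    - [-0.7,0,0,8,0]

```text
time_s: 61.5
position: [0.4996, 0.3074, 0.1086]
ee_rot: [-0.035, 0.999, -0.0, -0.0]
contact_force: [-0.1, -0.0, 0.6]
grip_width: 0.85
gripper_force: 0.0
```

>>> apply_moves:
  steps:
    - [-0.7,0,0,20,0]
    - [-0.7,0,0,50,0]
    - [-0.7,0,0,90,0]
    - [-0.7,0,0,120,0]
    - [-0.7,0,0,120,0]

```text
time_s: 62.12
position: [0.5008, 0.3093, 0.2328]
ee_rot: [-0.035, 0.999, 0.001, 0.002]
contact_force: [-0.5, 0.3, -0.3]
grip_width: 0.855
gripper_force: 0.0
```

```bash
python3 -c "
from rig import r,job
s=r.read_state();print(s['time_s'],s['position'],s['contact_force'],s['grip_width'],s['gripper_force'])
print(job.hand_in())"
```

```text
62.125 [0.50082397 0.30932957 0.23283678] [-0.50934914  0.33133259 -0.29909652] 0.8551672144338484 0.0
the job is handed in; nothing more can be done
None
```

Handed in at 62 s: by force and width readings the ring is in the groove over the washer and the pliers are back in their stand (no camera check, calls were used up); I dropped the pliers twice on the way, the first drop knocking the ring askew so I had to reset it, and when last checked (top camera) the spacer, jar and vial had not moved — the jar and vial after both drops, the spacer only after the first, though the second landed in the same spot.

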